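# Unpack the hinged baking box into spice rack and cup tray

### The job

Unpack the baking box: swing its lid right over so that it stays open by itself, then stand every spice jar upright in the spice rack and lay every measuring cup flat and right way up, side by side, in the open wooden tray. When the box is empty, lower its lid shut without letting it slam. Set the glass jars down rather than dropping them, and leave the mugs, the timer and the vanilla bottle where they are.

Things in the scene. Friction and masses are not known exactly. Their poses are not given: they have to be found in the camera images.
- baking_box: pale wooden box, fixed; 206 mm deep (its x) x 306 wide (its y); base 45 mm high, 8 mm walls and floor, 106 high with the lid shut. Origin: centre of underside. Front with the handle faces -x, hinge along the +x rim. At the start the jars stand in a row along y at x = 0.041, cups lie end to end along y at x = -0.048, handles to the middle
- box_lid (a joint): lid angle, rad: 0 shut, 1.78 fully open at its stop. Plain hinge about the box's y axis, no spring or brake; hollow lid 60 mm deep, about 0.45 kg (some 2 N at the handle lifts it). Left alone it falls shut below about 1.2 and falls open above that
- lid_handle (a point): middle of the round steel handle bar, 12 mm thick, 108 mm long along the box's y, 42 mm in front of the lid's skirt (36 mm gap behind it). Shut: 248 mm in front of the hinge line and 36 mm above it; swings about lid_hinge and is on top (z about 0.29) when the lid stands up. A bar pinched from above turns between the pads, so the tool can point down through the whole swing
- lid_hinge (a point): middle of the hinge line (along the box's y), on the back rim of the box at x = +0.103, z = 0.0455 in the box's frame; does not move with the lid
- spice_rack: low wooden rack, fixed: plank 286 mm long (its x), 82 wide (its y), top 12 mm above the table; 8 mm thick end boards 32 high; along each side a steel rail, 8 mm thick, 35 mm from the middle line, top at 30 mm. The free lane, 270 x 62 mm, holds one row of up to four jars in any order. Origin: centre of the underside, on the table
- cup_tray: open wooden tray, loose on the table, 0.8 kg: 186 mm (its x) by 182 mm (its y), 36 mm high, walls and floor 7 mm. Origin: centre of the underside. Both cups fit side by side with their handles along its y
- large_cup: steel measuring cup, hollow, 50 g, 68 x 136 x 33 mm: round cup of diameter 68, height 31, centred at y = +0.034; flat handle 18 mm wide (x), 6 thick, at height 27 to 33 mm, from y = 0 to its end at y = -0.068. Origin: centre of the footprint, underside. Absent in some runs
- small_cup: steel measuring cup, hollow, 35 g, 53 x 112 x 27 mm: round cup of diameter 53, height 25, centred at y = +0.029; flat handle 18 mm wide (x), 6 thick, at height 21 to 27 mm, from y = +0.003 to its end at y = -0.056. Origin: centre of the footprint, underside. Absent in some runs
- mug: white mug, 94 mm high, the one nearer the robot, loose; a bystander, as is the other mug behind it
- kitchen_timer: round wind-up kitchen timer, red on cream, 63 mm across, 49 mm high, a bystander
- vanilla_bottle: small white and brown plastic bottle, 41 mm across, 84 mm high, a bystander
- spice_jar_1: small glass spice jar with a steel screw lid, 47 mm diameter, 69 mm high, 120 g, upright, grasped round the glass. Origin: centre of the underside. Absent in some runs
- spice_jar_2: small glass spice jar with a steel screw lid, 47 mm diameter, 69 mm high, 120 g, upright, grasped round the glass. Origin: centre of the underside. Absent in some runs
- spice_jar_3: small glass spice jar with a steel screw lid, 47 mm diameter, 69 mm high, 120 g, upright, grasped round the glass. Origin: centre of the underside. Absent in some runs
- spice_jar_4: small glass spice jar with a steel screw lid, 41 mm diameter, 73 mm high, 120 g, upright, grasped round the glass. Origin: centre of the underside. Absent in some runs

How it is judged:
By the outcome, as a careful person would: the job done as asked, in the order asked, and still so for the second after the job is handed in, with the robot touching nothing.
Of spice_jar_1, spice_jar_2, spice_jar_3, spice_jar_4, large_cup, small_cup only 5 to 6 are there at a start; the rules pass over those that are not, and their reading is None.
At some moment in a run one of large_cup, small_cup, cup_tray may be knocked a few centimetres aside while the robot is not near it.
It also fails if it takes over 200 s, if anything falls off the work surface, if the arm or the gripper's body presses on something with over 40 N, if the wrist force passes 120 N, or if a joint passes its speed limit or range.

### The arm

A 6-joint arm with a two-finger parallel gripper is mounted at the origin on a cart in front of the work surface, level with it; the furniture and walls round the work are solid. World frame = base frame: x ahead of the robot, y to its left, z up, the work surface at z = 0. Lengths are in m, angles in rad, forces in N, time in s.
With the tool pointing down it reaches from about 0.375 to 0.75 m from the base axis. Payload 9 kg.
Tool frame: the origin (TCP) lies midway between the tips of the shut fingers; the grasp point (between the pads) lies 19 mm behind it; z points along the fingers, y is the line along which they close (so a half turn about z gives the same grasp; the last joint's range is limited). The gripper opens to 85 mm and grips with 20 to 120 N. Pads are 22 mm wide; open, the fingers measure 114 mm over their backs; the gripper's body (76 mm by 85 mm) begins 54 mm behind the grasp point. The pads swing forward as they close: fully open they stand 13 mm farther back than shut.
Start: joints at [0.936, 0.104, 0.097, 1.564, 0, 1.353], TCP at [0.243, 0.549, 0.231] pointing down, gripper open.
Joint ranges: [-2.99, 2.99], [-0.84, 1.86], [-1.1, 1.16], [-1.84, 2.11], [-1.51, 1.56], [-3.14, 3.14]. Speed limits (rad/s): [2.22, 2.22, 2.57, 3.14, 3.14, 3.14].

### API

Orientations are given as [roll, pitch, yaw] about the fixed x, y, z axes, in that order (R = Rz(yaw) Ry(pitch) Rx(roll)).
In Python, from plant import r gives the robot as it stands.
- The arm moves only by the tool send_rows, never from a script. Its argument "series" is one flat list of numbers, 7 for each row, row after row: the turn, a rotation vector about the tool's x, y, z in degrees, then the shift along the tool's x, y, z in cm, then the opening, from 0 (shut) to 1 (fully open). A call has 1 to 8 rows; each row shifts and turns the commanded pose from where the row before left it, along the tool's axes as they then stand; what a row does not reach is not made up. A row lasts 1/8 s, in which the tool goes at most 62.5 mm and 10.7 degrees, less where a joint would pass 70% of its speed; a pose out of reach is approached as far as the arm can. A call is refused whole if a number of a shift passes 6.25 or a number of a turn 10.7, either way. A call with a gripper value outside its range is refused whole. The fingers move at their own pace and stop on an object; the grip force is fixed at half the most. Time passes only in rows, so rows that do not move let the fingers close. It gives the time, the measured TCP pose, the force, the opening and the grip force at its end, in the units of the state.
- r.observe(): the state, without advancing time (a new reading comes with each control period).
- r.camera(name): name is "scene" or "side" or "wrist"; returns a dict with "color" (384x512x3 uint8, red, green, blue), "z_map" (384x512 float32, m along the optical axis (not along the pixel's ray), 0 where there is no reading), "fov_y" (degrees; the focal length in pixels is half the picture's height over the tangent of half this angle, whatever the lens; pixels are square), "cx", "cy" (the principal point, pixels), "distortion" ([k1, k2, p1, p2, k3] as OpenCV has them; the pictures are not rectified), "world_to_cam" (4x4, takes a point from world to camera coordinates). Camera axes: x right, y up, looking along -z (the intrinsics and any distortion apply to the point x, -y, -z); pixel columns grow to the right and rows downward; lengths in m; the calibration is good to about 2 mm. A picture is of the moment at which its call begins.
- r.hand_in(): hands the job in; it is judged then, once.
The state is a dict: "time": time; "q": joint angles; "qd": joint speeds; "tau": joint torques, N m; "tcp_pos": TCP position; "eef_rot": TCP orientation; "ft_force": force on the tool from outside, world axes, zero at the start; "ft_torque": the same for the moment, N m; "opening": finger opening in m; "grip_force": force on a finger pad.
Only numpy, scipy, OpenCV 4.12 (cv2) and the standard library are available. Lean on these libraries where they do the work, as an engineer would, in place of code of your own. Each camera call takes 0.05 s, during which the arm holds its last target. There are 200 camera calls.

## Working session

There is one attempt and no reset: what is moved stays moved. The work goes in short steps, Python scripts to look and compute and a tool call to move; the robot and the scene stay as the last step left them, time stands still between calls to the robot, and variables do not carry over. Pictures are saved under pics/ and viewed, at most 14 in all, crops included, and the job is handed in when it is done.

Besides the shell and the picture viewer there is one more tool, called after ">>>" in YAML: its name, and indented under it one key for each argument. send_rows: Moves the arm, as the interface text tells. Its arguments: {"type":"object","properties":{"series":{"type":"array"}},"required":["series"]}

```bash
ls; mkdir -p pics
cat > h.py <<'E'
import numpy as np, cv2
from plant import r
from scipy.spatial.transform import Rotation as R
np.set_printoptions(precision=4,suppress=True)
def cloud(c):
    z=c["z_map"];h,w=z.shape;f=h/2/np.tan(np.radians(c["fov_y"])/2)
    K=np.array([[f,0,c["cx"]],[0,f,c["cy"]],[0,0,1]])
    u,v=np.meshgrid(np.arange(w),np.arange(h))
    p=cv2.undistortPoints(np.stack([u,v],-1).reshape(-1,1,2).astype(np.float64),K,np.array(c["distortion"],float)).reshape(h,w,2)
    P=np.stack([p[...,0]*z,-p[...,1]*z,-z,np.ones_like(z)],-1)
    W=(P@np.linalg.inv(c["world_to_cam"]).T)[...,:3]
    W[z<=0]=np.nan
    return W
def save(c,n):
    cv2.imwrite("pics/"+n,c["color"][...,::-1])
def st():
    o=r.observe();print(o["time"],o["tcp_pos"],o["eef_rot"],o["ft_force"],o["opening"],o["grip_force"],o["q"])
E
python3 - <<'E'
from h import *
st()
for n in ["scene","side"]:
    c=r.camera(n);save(c,n+"0.png");np.save(n+"0.npy",cloud(c))
    print(n,c["fov_y"],c["world_to_cam"],c["distortion"])
a=cv2.imread("pics/scene0.png");b=cv2.imread("pics/side0.png")
E
```

```text
pics
0.0 [0.2427 0.5484 0.2305] [-3.1403 -0.0003  2.7247] [ 0.7521 -0.5197 -0.152 ] 0.08533682546139675 0.0 [0.9363 0.1047 0.0965 1.5639 0.     1.3531]
scene 51.160936664672434 [[ 0.8749 -0.4843  0.0089 -0.523 ]
 [ 0.3649  0.6711  0.6453 -0.2473]
 [-0.3185 -0.5613  0.7639 -1.0718]
 [ 0.      0.      0.      1.    ]] [0.0177 0.     0.     0.     0.    ]
side 49.19462200649657 [[-0.9785  0.2057 -0.0127  0.5876]
 [-0.1263 -0.5497  0.8258 -0.0222]
 [ 0.1629  0.8096  0.5639 -1.5426]
 [ 0.      0.      0.      1.    ]] [0.0451 0.     0.     0.     0.    ]
```

View pics/scene0.png

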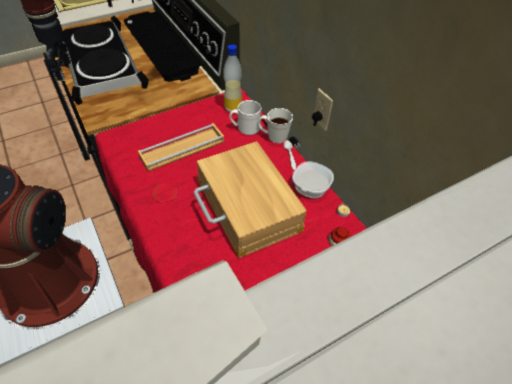

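View pics/side0.png

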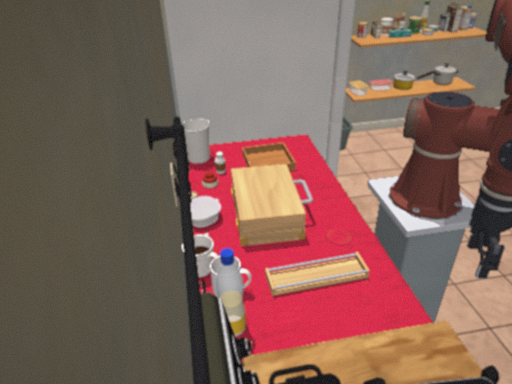

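Run:
```python
from h import *
def rect(W,m,n):
    p=W[m][:,:2];print(n,len(p),cv2.minAreaRect(p.astype(np.float32)),np.nanmedian(W[m][:,2]))
for n,box,rack in [("scene",(190,135,310,255),(130,115,230,175)),("side",(225,160,310,245),(260,245,375,300))]:
    W=np.load(n+"0.npy");v,u=np.mgrid[:384,:512]
    inb=lambda b:(u>b[0])&(v>b[1])&(u<b[2])&(v<b[3])
    z=W[...,2]
    print(n,W[200,330] if n=="side" else W[190,165])
    rect(W,inb(box)&(z>.1)&(z<.112),"lid")
    rect(W,inb(rack)&(z>.005)&(z<.04)&(W[...,0]>0.2),"rack")
    rect(W,inb(rack)&(z>.024)&(z<.04),"rails")
    if n=="side": 
        rect(W,inb((238,140,300,170))&(z>.028)&(z<.045),"tray")
        for p in [(209,181),(220,163),(205,240),(250,280),(197,140)]: print(p,W[p[1],p[0]])
        rect(W,inb((295,178,316,205))&(z>.06)&(z<.1),"handle")
    else: rect(W,inb((190,180,228,225))&(z>.06)&(z<.1),"handle")
    # edges of the table
    c=z[(abs(z)<.01)]; q=W[abs(z)<.006]; print(np.nanmin(q,0),np.nanmax(q,0))
```

```text
scene [0.3842 0.1444 0.0055]
lid 5826 ((0.5873022675514221, -0.033566251397132874), (0.31009745597839355, 0.2070092260837555), 86.64765930175781) 0.1066554135692514
rack 1959 ((0.5025593042373657, 0.3247811198234558), (0.29585960507392883, 0.36068642139434814), 62.506126403808594) 0.013660133074196779
rails 460 ((0.5061835050582886, 0.2928726375102997), (0.28885698318481445, 0.0864437147974968), 0.8112469911575317) 0.02998406474121379
handle 411 ((0.46176543831825256, -0.019217900931835175), (0.1690482199192047, 0.04983307793736458), 86.24295806884766) 0.08712651478742983
[-0.1439 -0.2764 -0.006 ] [0.8861 1.5429 0.006 ]
side [ 0.3348 -0.0633 -0.003 ]
lid 3183 ((0.5855537056922913, -0.030242636799812317), (0.311021089553833, 0.20572368800640106), 86.90406036376953) 0.10521272893504285
rack 2578 ((0.4947133958339691, 0.2853409945964813), (0.2100912183523178, 0.3287141025066376), 70.40135192871094) 0.013343620961299651
rails 649 ((0.5049770474433899, 0.2970989942550659), (0.2882709205150604, 0.08261092752218246), 1.666566252708435) 0.02966123151128197
tray 194 ((0.4998003840446472, -0.3794906735420227), (0.186531201004982, 0.1904066950082779), 1.7920961380004883) 0.03374013725530706
(209, 181) [ 0.7582 -0.2429  0.0283]
(220, 163) [ 0.7033 -0.3342  0.0481]
(205, 240) [0.8064 0.1589 0.0821]
(250, 280) [0.7016 0.3164 0.0525]
(197, 140) [ 0.7804 -0.4312  0.1105]
handle 133 ((0.45052963495254517, -0.020963728427886963), (0.14084455370903015, 0.03933150693774223), 82.05658721923828) 0.08547540174601287
[-1.8339 -2.2702 -0.006 ] [0.8829 0.5415 0.006 ]
```

```bash
cat >> h.py <<'E'
def down(yaw): return R.from_euler('xyz',[180,0,yaw],degrees=True)
def plan(targets,start=None):
    """targets: (xyz, R or yaw deg, opening, max mm/row[, min rows]); prints rows in tool axes"""
    if start is None:
        o=r.observe();p=np.array(o["tcp_pos"]);q=R.from_euler('xyz',o["eef_rot"])
    else: p,q=np.array(start[0]),(start[1] if isinstance(start[1],R) else down(start[1]))
    rows=[]
    for t in targets:
        P=np.array(t[0],float);Q=t[1] if isinstance(t[1],R) else down(t[1]);mm=t[3] if len(t)>3 else 60
        rv=(q.inv()*Q).as_rotvec(degrees=True)
        n=max(1,int(np.ceil(np.linalg.norm(P-p)*1000/mm)),int(np.ceil(np.linalg.norm(rv)/10.5)),t[4] if len(t)>4 else 1)
        p0,q0=p,q
        for i in range(1,n+1):
            Pi=p0+(P-p0)*i/n;Qi=q0*R.from_rotvec(rv*i/n,degrees=True)
            tr=np.round((q.inv()*Qi).as_rotvec(degrees=True),1)+0.;s=np.round(q.inv().apply(Pi-p)*100,1 if mm>20 else 2)+0.
            rows.append([*tr,*s,t[2]]);
            p=p+q.apply(s/100);q=q*R.from_rotvec(tr,degrees=True)
    for i in range(0,len(rows),8):
        print("["+",\n ".join(",".join(f"{x:g}" for x in w) for w in rows[i:i+8])+"]")
    print("end",p,q.as_euler('xyz',degrees=True))
E
python3 - <<'E'
from h import *
plan([([.441,-.024,.22],86.8,.4,60)])
E
```

```text
[0,0,6.3,-3.8,-4,0.1,0.4,
 0,0,6.3,-4.1,-3.6,0.1,0.4,
 0,0,6.3,-4.6,-3.1,0.1,0.4,
 0,0,6.3,-4.8,-2.6,0.1,0.4,
 0,0,6.3,-5.2,-2.1,0.1,0.4,
 0,0,6.3,-5.3,-1.4,0.1,0.4,
 0,0,6.3,-5.4,-0.9,0.1,0.4,
 0,0,6.3,-5.5,-0.3,0.1,0.4]
[0,0,6.3,-5.5,0.3,0.1,0.4,
 0,0,6.3,-5.4,0.9,0.1,0.4,
 0,0.1,6.3,-5.3,1.6,0.1,0.4]
end [ 0.4414 -0.0238  0.22  ] [-179.9567   -0.0421   86.82  ]
```

>>> send_rows:
  series: [0,0,6.3,-3.8,-4,0.1,0.4,0,0,6.3,-4.1,-3.6,0.1,0.4,0,0,6.3,-4.6,-3.1,0.1,0.4,0,0,6.3,-4.8,-2.6,0.1,0.4,0,0,6.3,-5.2,-2.1,0.1,0.4,0,0,6.3,-5.3,-1.4,0.1,0.4,0,0,6.3,-5.4,-0.9,0.1,0.4,0,0,6.3,-5.5,-0.3,0.1,0.4]

```text
time: 1.1
tcp_pos: [0.3874, 0.1308, 0.2231]
eef_rot: [3.141, -0.0, 1.842]
ft_force: [0.3, 0.1, -0.4]
opening: 0.0342
grip_force: 0.0
```

>>> send_rows:
  series: [0,0,6.3,-5.5,0.3,0.1,0.4,0,0,6.3,-5.4,0.9,0.1,0.4,0,0,6.3,-5.3,1.6,0.1,0.4,0,0,0,0,0,0,0.4]

```text
time: 1.6
tcp_pos: [0.4419, -0.0265, 0.2195]
eef_rot: [-3.14, 0.0, 1.509]
ft_force: [0.1, 0.9, -0.1]
opening: 0.034
grip_force: 0.0
```

Run:
```python
from h import *
st()
c=r.camera("wrist");save(c,"w1.png");W=cloud(c);np.save("w1.npy",W)
z=W[...,2]
m=(z>.08)&(z<.095)&(W[...,0]<.46)&(W[...,0]>.4)&(abs(W[...,1]+.024)<.045)
p=W[m];print(len(p),p.mean(0),cv2.minAreaRect(p[:,:2].astype(np.float32)))
```

```text
1.6 [ 0.4419 -0.0265  0.2195] [-3.1404  0.      1.5092] [ 0.0719  0.9138 -0.0878] 0.03401727980710693 0.0 [-0.3567 -0.3832 -0.3705  1.5847 -0.0003  1.2757]
1327 [ 0.4394 -0.0219  0.0877] ((0.4390510618686676, -0.024075575172901154), (0.09047499299049377, 0.011407434940338135), 86.774658203125)
```

View pics/w1.png

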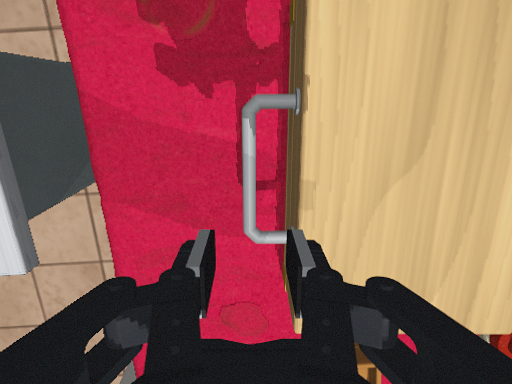

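Run:
```python
from h import *
y=np.radians(-3.2);d=np.array([np.cos(y),np.sin(y),0])
H=np.array([.4395,-.024,.082-.018]); hinge=H+.248*d
T=[([.4395,-.024,.12],86.8,.4,60),(H,86.8,.4,30),(H,86.8,0,30,3)]
for a in np.linspace(0,1.6,19)[1:]:
    th=a+np.arctan2(36,248); T.append((hinge+.2506*(-np.cos(th)*d+np.array([0,0,np.sin(th)]))-[0,0,.036],86.8,0,61))
plan(T)
```

```text
[0,0,-0.1,0,-0.1,5,0.4,
 -0.1,0,0,0.1,-0.1,5,0.4,
 0,0,0,0,0,2.8,0.4,
 0,0,0,0,0,2.8,0.4,
 0,0,0,0,0,0,0,
 0,0,0,0,0,0,0,
 0,0,0,0,0,0,0,
 0,0,0,0,0.4,-2.2,0]
[0,0,0,0,0.6,-2.2,0,
 0,0,0,0,0.8,-2,0,
 0,0,0,0,1,-2,0,
 0,0,0,0,1.2,-1.9,0,
 0,0,0,0,1.3,-1.8,0,
 0,0,0,0,1.5,-1.7,0,
 0,0,0,0,1.6,-1.5,0,
 0,0,0,0,1.7,-1.4,0]
[0,0,0,0,1.9,-1.2,0,
 0,0,0,0,1.9,-1.1,0,
 0,0,0,0,2.1,-0.9,0,
 0,0,0,0,2.1,-0.7,0,
 0,0,0,0,2.2,-0.5,0,
 0,0,0,0,2.2,-0.3,0,
 0,0,0,0,2.2,-0.1,0,
 0,0,0,0,2.2,0.1,0]
[0,0,0,0,2.2,0.3,0]
end [ 0.7298 -0.0401  0.2749] [179.9738  -0.0334  86.7506]
```

>>> send_rows:
  series: [0,0,0,0,-0.1,5,0.4,0,0,0,0.1,-0.1,5,0.4,0,0,0,0,0,2.8,0.4,0,0,0,0,0,2.8,0.4,0,0,0,0,0,0,0,0,0,0,0,0,0,0,0,0,0,0,0,0,0]

```text
time: 2.52
tcp_pos: [0.4412, -0.0209, 0.0661]
eef_rot: [3.138, -0.002, 1.517]
ft_force: [6.0, 7.0, -2.7]
opening: 0.0101
grip_force: 58.3
```

>>> send_rows:
  series: [0,0,0,0,0,0,0,0,0,0,0,0.4,-2.2,0]

```text
time: 2.78
tcp_pos: [0.4455, -0.0212, 0.0874]
eef_rot: [3.137, -0.003, 1.517]
ft_force: [22.7, 7.3, -8.0]
opening: 0.0099
grip_force: 59.3
```

>>> send_rows:
  series: [0,0,0,0,0.8,-2.2,0,0,0,0,0,0.9,-2,0,0,0,0,0,1,-2,0,0,0,0,0,1.2,-1.9,0]

```text
time: 3.28
tcp_pos: [0.4815, -0.0232, 0.1691]
eef_rot: [-3.139, -0.001, 1.517]
ft_force: [-8.0, 4.3, 2.8]
opening: 0.0098
grip_force: 58.7
```

>>> send_rows:
  series: [0,0,0,0,1.3,-1.8,0,0,0,0,0,1.5,-1.7,0,0,0,0,0,1.6,-1.5,0,0,0,0,0,1.7,-1.4,0,0,0,0,0,1.9,-1.2,0]

```text
time: 3.9
tcp_pos: [0.5619, -0.0279, 0.2468]
eef_rot: [3.142, -0.0, 1.517]
ft_force: [-7.6, 2.1, 7.6]
opening: 0.0098
grip_force: 58.7
```

>>> send_rows:
  series: [0,0,0,0,1.9,-1.1,0,0,0,0,0,2.1,-0.9,0,0,0,0,0,2.1,-0.7,0,0,0,0,0,2.2,-0.5,0]

```text
time: 4.4
tcp_pos: [0.6458, -0.0327, 0.2784]
eef_rot: [3.139, 0.0, 1.517]
ft_force: [-2.4, 0.8, 3.8]
opening: 0.0092
grip_force: 62.4
```

>>> send_rows:
  series: [0,0,0,0,2.2,-0.3,0,0,0,0,0,2.2,-0.1,0,0,0,0,0,2.2,0.1,0,0,0,0,0,2,0.3,0,0,0,0,0,1,0.3,0,0,0,0,0,0,0,0]

```text
time: 5.15
tcp_pos: [0.7425, -0.0385, 0.2761]
eef_rot: [3.136, 0.001, 1.517]
ft_force: [0.6, -0.0, 8.2]
opening: 0.0092
grip_force: 63.6
```

>>> send_rows:
  series: [0,0,0,0,0,0,0.3,0,0,0,0,0,0,0.4,0,0,0,0,0,0,0.4,0,0,0,0,0,-4,0.5,0,0,0,0,-3,-4,0.7,0,0,0,0,-6,-3,1,0,0,0,0,-6,0,1,0,0,0,0,-6,0,1]

```text
time: 6.15
tcp_pos: [0.5458, -0.0285, 0.3804]
eef_rot: [3.141, 0.0, 1.515]
ft_force: [0.2, 0.3, 2.6]
opening: 0.0853
grip_force: 0.0
```

Run:
```python
from h import *
st()
c=r.camera("wrist");save(c,"w2.png");np.save("w2.npy",cloud(c))
c=r.camera("scene");save(c,"s2.png");np.save("s2.npy",cloud(c))
cv2.imwrite("pics/c2.png",np.hstack([cv2.resize(cv2.imread("pics/w2.png"),(400,300)),cv2.resize(cv2.imread("pics/s2.png"),(400,300))]))
```

```text
6.15 [ 0.5458 -0.0285  0.3804] [3.141  0.0002 1.5153] [0.1819 0.2805 2.556 ] 0.0853429902446532 0.0 [-0.2916  0.0346  0.3018  1.8373 -0.      1.3346]
```

View pics/c2.png

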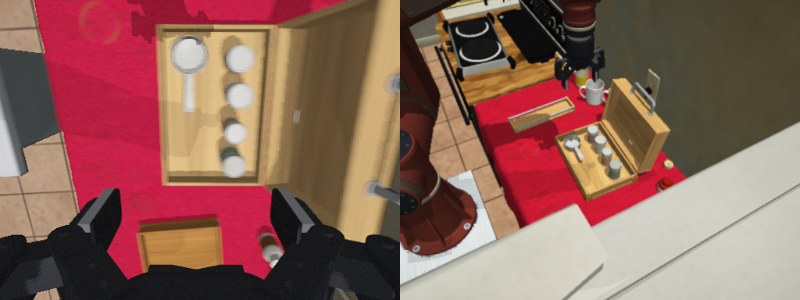

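Run:
```python
from h import *
from scipy.ndimage import label
W=np.load("w2.npy");z=W[...,2]
B=np.array([.586,-.032]);y=np.radians(-3.2);Rb=np.array([[np.cos(y),np.sin(y)],[-np.sin(y),np.cos(y)]])
L=(W[...,:2]-B)@Rb.T
inb=(abs(L[...,0])<.09)&(abs(L[...,1])<.145)
def cl(m,mn=40):
    l,n=label(m)
    for i in range(1,n+1):
        k=l==i
        if k.sum()<mn: continue
        p=W[k];(cx,cy),rr=cv2.minEnclosingCircle(p[:,:2].astype(np.float32))
        print(k.sum(),"circ",np.round([cx,cy,rr],4),"z",np.nanmedian(p[:,2]),"local",np.nanmedian(L[k],0), "px",np.argwhere(k).mean(0)[::-1])
print("jars");cl(inb&(z>.068)&(z<.09))
print("cup");m=inb&(z>.026)&(z<.05)&(L[...,0]<0);cl(m);l=W[m];print(cv2.minAreaRect(l[:,:2].astype(np.float32)))
print("floor",np.nanmedian(z[inb&(z<.02)]))
m=(z>.036)&(z<.055)&(W[...,1]<.2)&(W[...,1]>-.25)&(W[...,0]<.72);print("base rim",cv2.minAreaRect(W[m&~inb][:,:2].astype(np.float32)))
m=(z>.025)&(z<.045)&(W[...,1]<-.24)&(W[...,0]<.62);print("tray",m.sum(),cv2.minAreaRect(W[m][:,:2].astype(np.float32)))
c=cv2.imread("pics/w2.png");cv2.imwrite("pics/w2c.png",cv2.resize(c[20:250,190:360],None,fx=3,fy=2.6))
```

```text
jars
981 circ [0.629  0.0585 0.0225] z 0.0778807797409739 local [0.0374 0.093 ] px [310.8563  74.945 ]
876 circ [ 0.6286 -0.0027  0.0223] z 0.07779224494494477 local [0.0403 0.0326] px [310.5457 122.3733]
645 circ [ 0.6193 -0.0681  0.0199] z 0.08170289173901035 local [ 0.0346 -0.0331] px [304.2171 169.4279]
726 circ [ 0.6161 -0.1327  0.0225] z 0.07770949368062469 local [ 0.0351 -0.0976] px [302.073  211.6157]
cup
255 circ [0.5492 0.114  0.045 ] z 0.04303866567234982 local [-0.0449  0.1431] px [247.7961  37.3725]
858 circ [0.5415 0.0365 0.0683] z 0.040697936993233624 local [-0.0494  0.0563] px [244.7005  98.1445]
((0.5445206761360168, 0.04182838276028633), (0.14700894057750702, 0.08968699723482132), 86.26104736328125)
floor 0.009621582641603066
base rim ((0.6039929986000061, -0.03456011414527893), (0.3050120174884796, 0.24667558073997498), 86.98284149169922)
tray 1190 ((0.49731484055519104, -0.3440588116645813), (0.18583950400352478, 0.10593220591545105), 2.4854583740234375)
```

View pics/w2c.png

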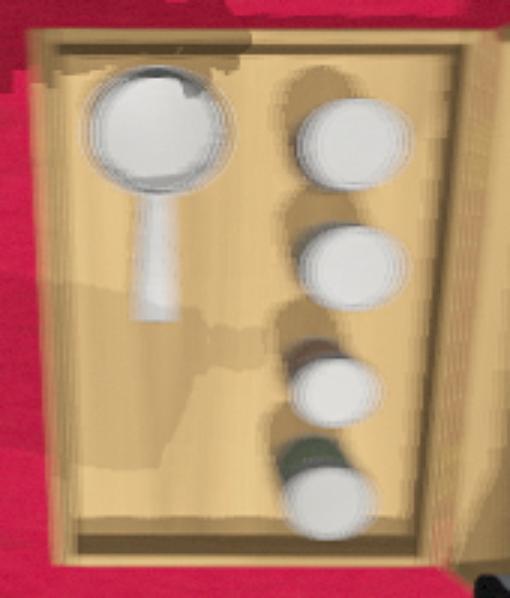

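Run:
```python
from h import *
plan([([.629,.0585,.14],86.8,.7,60),([.629,.0585,.05],86.8,.7,45),([.629,.0585,.026],86.8,.7,12),([.629,.0585,.026],86.8,.3,12,4),([.629,.0585,.15],86.8,.3,42),([.5,.2,.22],181.2,.3,60,10)])
```

```text
[0,0,0,1.8,1.7,4.8,0.7,
 -0.1,0,0,1.8,1.7,4.8,0.7,
 0,0,0,1.8,1.6,4.8,0.7,
 0,0,0,1.8,1.7,4.8,0.7,
 -0.1,0,0,1.8,1.7,4.8,0.7,
 0,0,0,0,0,3,0.7,
 0,0,0,0,0,3,0.7,
 0,0,0,0,-0.1,3,0.7]
[0,0,0,0,0.02,0.81,0.7,
 0,0,0,0,0.01,0.81,0.7,
 0,0,0,0,0.02,0.81,0.7,
 0,0,0,0,0,0,0.3,
 0,0,0,0,0,0,0.3,
 0,0,0,0,0,0,0.3,
 0,0,0,0,0,0,0.3,
 0,0,0,0,0,-4.1,0.3]
[0,0,0,0,0,-4.2,0.3,
 0,0,0,0,0,-4.1,0.3,
 0,0,-9.4,1.3,-1.4,-0.7,0.3,
 0,0,-9.5,1.6,-1.1,-0.7,0.3,
 0,0,-9.4,1.7,-0.8,-0.7,0.3,
 0,0,-9.4,1.8,-0.6,-0.7,0.3,
 0,0,-9.5,1.9,-0.3,-0.7,0.3,
 0,0,-9.4,1.9,0.1,-0.7,0.3]
[0,0,-9.5,1.9,0.4,-0.7,0.3,
 0,0,-9.4,1.8,0.6,-0.7,0.3,
 0,0,-9.4,1.7,1,-0.7,0.3,
 0,0,-9.5,1.4,1.2,-0.7,0.3]
end [0.5004 0.1998 0.22  ] [ 179.9698    0.0342 -178.7583]
```

>>> send_rows:
  series: [0,0,0,1.8,1.7,4.8,0.7,0,0,0,1.8,1.7,4.8,0.7,0,0,0,1.8,1.6,4.8,0.7,0,0,0,1.8,1.7,4.8,0.7,0,0,0,1.8,1.7,4.8,0.7,0,0,0,0,0,0,0.7,0,0,0,0,0,0,0.7]

```text
time: 7.12
tcp_pos: [0.6368, 0.0562, 0.1418]
eef_rot: [3.141, 0.0, 1.515]
ft_force: [0.9, 0.1, 0.4]
opening: 0.0596
grip_force: 0.0
```

Run:
```python
from h import *
st()
plan([([.629,.0585,.05],86.8,.7,45),([.629,.0585,.026],86.8,.7,12)])
```

```text
7.125 [0.6368 0.0562 0.1418] [3.1406 0.0002 1.5154] [0.8583 0.1062 0.4168] 0.059627456038596885 0.0 [-0.116   0.2236  0.0665  1.4126 -0.0001  1.5102]
[0,0,0,0.1,-0.3,3.1,0.7,
 0,0,0,0,-0.2,3,0.7,
 0.1,0,0,0.1,-0.3,3.1,0.7,
 0,0,0,-0.01,0,1.19,0.7,
 0,0,0,0,0,1.19,0.7]
end [0.629  0.0585 0.026 ] [-179.9557    0.0118   86.8254]
```

>>> send_rows:
  series: [0,0,0,0.2,-0.8,1,0.7,0,0,0,0,0,4,0.7,0,0,0,0,0,4,0.7,0,0,0,0,0,1.2,0.7,0,0,0,0,0,1.2,0.7,0,0,0,0,0,0,0.7]

```text
time: 7.88
tcp_pos: [0.6291, 0.0587, 0.0273]
eef_rot: [3.14, -0.0, 1.515]
ft_force: [0.4, 0.2, 0.1]
opening: 0.0597
grip_force: 0.0
```

>>> send_rows:
  series: [0,0,0,0,0,0,0,0,0,0,0,0,0,0,0,0,0,0,0,0,0,0,0,0,0,0,0,0,0,0,0,0,0,-1,0]

```text
time: 8.5
tcp_pos: [0.6282, 0.059, 0.0365]
eef_rot: [-3.141, -0.0, 1.515]
ft_force: [-0.2, -0.4, -1.2]
opening: 0.0461
grip_force: 61.5
```

Gripped (46 mm, 61 N). Lift and swing to the rack with a viewing pose.

>>> send_rows:
  series: [0,0,0,0,0,-4,0,0,0,0,0,0,-4,0,0,0,0,0,0,-4,0,0,0,-9.4,1.3,-1.4,-0.7,0,0,0,-9.5,1.6,-1.1,-0.7,0,0,0,-9.4,1.7,-0.8,-0.7,0,0,0,-9.4,1.8,-0.6,-0.7,0,0,0,-9.5,1.9,-0.3,-0.7,0]

```text
time: 9.5
tcp_pos: [0.5634, 0.1298, 0.1922]
eef_rot: [3.141, 0.0, 2.345]
ft_force: [0.9, 0.5, -1.7]
opening: 0.0454
grip_force: 61.7
```

>>> send_rows:
  series: [0,0,-9.4,1.9,0.1,-0.7,0,0,0,-9.5,1.9,0.4,-0.7,0,0,0,-9.4,1.8,0.6,-0.7,0,0,0,-9.4,1.7,1,-0.7,0,0,0,-9.5,1.4,1.2,-0.7,0,0,0,0,0,0,0,0,0,0,0,0,0,0,0]

```text
time: 10.38
tcp_pos: [0.5003, 0.2001, 0.2264]
eef_rot: [-3.142, 0.0, -3.123]
ft_force: [0.6, -0.6, -0.8]
opening: 0.0458
grip_force: 61.7
```

Run:
```python
from h import *
st()
c=r.camera("wrist");save(c,"w3.png");W=cloud(c);np.save("w3.npy",W)
S=np.load("s2.npy")
for W in (W,S):
    z=W[...,2];m=(z>.022)&(z<.04)&(W[...,1]>.22)&(W[...,1]<.37)&(W[...,0]>.33)&(W[...,0]<.67)
    p=W[m];print(m.sum(),cv2.minAreaRect(p[:,:2].astype(np.float32)),np.median(p[:,2]))
    for y0,y1 in((.24,.275),(.315,.35)):
        q=p[(p[:,1]>y0)&(p[:,1]<y1)&(p[:,0]>.4)&(p[:,0]<.62)&(p[:,2]>.027)];
        if len(q)>20: print(len(q),np.polyfit(q[:,0]-.5,q[:,1],1),q[:,1].min(),q[:,1].max())
```

```text
10.375 [0.5003 0.2001 0.2264] [-3.1415  0.0002 -3.1231] [ 0.6068 -0.5548 -0.7624] 0.045827416179380645 61.670050621032715 [ 0.1376 -0.0841 -0.101   1.5537 -0.0001  0.1191]
4444 ((0.5032534003257751, 0.29309573769569397), (0.28512561321258545, 0.0819433256983757), 1.4244625568389893) 0.03099321091677576
1252 [0.028  0.2581] 0.2515717670081338 0.2645694092151404
1523 [0.0283 0.3274] 0.32126378943789524 0.3352806090708489
470 ((0.5065941214561462, 0.2923277020454407), (0.2893482446670532, 0.084910549223423), 1.3012828826904297) 0.03010178018678722
126 [0.0198 0.2566] 0.24941680685450995 0.2657625326529228
116 [0.0129 0.3271] 0.32073055799629535 0.3347412493312887
```

View pics/w3.png

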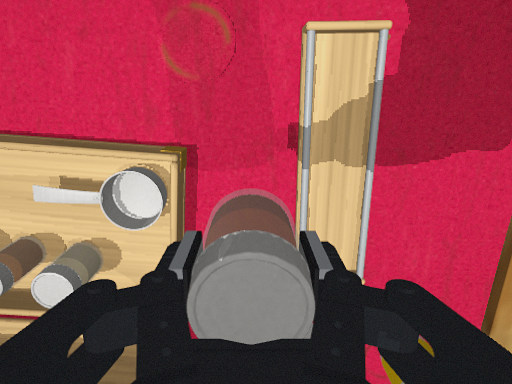

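Run:
```python
from h import *
plan([([.604,.2957,.13],181.5,0,50),([.604,.2957,.045],181.5,0,30),([.604,.2957,.034],181.5,0,6)])
```

```text
[0,0,-0.1,-2.6,2.3,2.4,0,
 0,0,-0.1,-2.7,2.4,2.4,0,
 0,0,-0.1,-2.6,2.3,2.4,0,
 0,0,-0.1,-2.7,2.4,2.4,0,
 0,0,0,0,0,2.8,0,
 0,0,0,0,0,2.9,0,
 0,0,0,0,0,2.8,0,
 0,0,0,0.01,-0.02,0.56,0]
[0,0,0,0.02,-0.02,0.56,0]
end [0.604  0.2957 0.034 ] [-179.9952   -0.0084 -178.5412]
```

>>> send_rows:
  series: [0,0,0,-2.6,2.3,2.4,0,0,0,0,-2.7,2.4,2.4,0,0,0,0,-2.6,2.3,2.4,0,0,0,0,-2.7,2.4,2.4,0,0,0,0,0,0,2.8,0,0,0,0,0,0,2.9,0,0,0,0,0,0,2.8,0,0,0,0,0,0,0.5,0]

```text
time: 11.42
tcp_pos: [0.6026, 0.2955, 0.0374]
eef_rot: [-3.14, -0.004, -3.122]
ft_force: [-0.6, -0.6, -0.5]
opening: 0.0461
grip_force: 61.8
```

>>> send_rows:
  series: [0,0,0,0,0,0,0,0,0,0,0,0,0,0]

```text
time: 11.68
tcp_pos: [0.6051, 0.2967, 0.0421]
eef_rot: [3.141, 0.002, -3.121]
ft_force: [0.7, -0.0, -1.8]
opening: 0.0458
grip_force: 61.8
```

>>> send_rows:
  series: [0,0,0,0,0.1,0.5,0,0,0,0,0,0,0.3,0,0,0,0,0,0,0,0,0,0,0,0,0,0,0]

```text
time: 12.18
tcp_pos: [0.6039, 0.2976, 0.0323]
eef_rot: [3.142, -0.0, -3.12]
ft_force: [0.9, 1.0, -1.1]
opening: 0.046
grip_force: 62.1
```

>>> send_rows:
  series: [0,0,0,0,0,0.2,0,0,0,0,0,0,0,0]

```text
time: 12.42
tcp_pos: [0.6041, 0.2976, 0.0322]
eef_rot: [-3.142, 0.001, -3.12]
ft_force: [-6.6, -2.5, 13.6]
opening: 0.0458
grip_force: 63.2
```

>>> send_rows:
  series: [0,0,0,0,0,0.1,0,0,0,0,0,0,0,0]

```text
time: 12.68
tcp_pos: [0.6041, 0.2976, 0.0322]
eef_rot: [-3.141, 0.001, -3.12]
ft_force: [-8.9, -3.9, 19.3]
opening: 0.046
grip_force: 63.5
```

>>> send_rows:
  series: [0,0,0,0,0,-0.3,0,0,0,0,0,0,0,0.72,0,0,0,0,0,0,0.72,0,0,0,0,0,-1,0.72,0,0,0,0,0,-4,0.7,0,0,0,0,0,-5,0.7,0,0,0,0,0,-3,0.7,0,0,0,0,0,0,0.7]

```text
time: 13.68
tcp_pos: [0.6058, 0.2981, 0.1666]
eef_rot: [3.14, 0.006, -3.12]
ft_force: [-0.1, -0.1, 0.2]
opening: 0.0599
grip_force: 0.0
```

Run:
```python
from h import *
st()
plan([([.6286,-.0027,.14],86.8,.7,60),([.6286,-.0027,.09],86.8,.7,60)])
```

```text
13.675 [0.6058 0.2981 0.1666] [ 3.1401  0.0058 -3.1203] [-0.0677 -0.1063  0.2437] 0.05986212157718634 0.0 [0.2641 0.325  0.2296 1.4694 0.0001 0.2428]
[0,0,10.5,-0.2,-3.3,0.3,0.7,
 0.1,0,10.5,-0.8,-3.3,0.3,0.7,
 0,0.1,10.5,-1.3,-3.1,0.3,0.7,
 0.1,0,10.5,-1.9,-2.7,0.3,0.7,
 0,0,10.5,-2.4,-2.4,0.3,0.7,
 0,0,10.4,-2.8,-1.9,0.3,0.7,
 0.1,0,10.5,-3,-1.3,0.3,0.7,
 0,0.1,10.5,-3.3,-0.8,0.3,0.7]
[0,0,10.5,-3.4,-0.2,0.3,0.7,
 0,0,0,0,0,5,0.7]
end [ 0.6285 -0.0032  0.0896] [179.9594  -0.0171  86.8204]
```

>>> send_rows:
  series: [0,0,10.5,-0.2,-3.3,0.3,0.7,0,0,10.5,-0.8,-3.3,0.3,0.7,0,0,10.5,-1.3,-3.1,0.3,0.7,0,0,10.5,-1.9,-2.7,0.3,0.7,0,0,10.5,-2.4,-2.4,0.3,0.7,0,0,10.4,-2.8,-1.9,0.3,0.7,0,0,10.5,-3,-1.3,0.3,0.7,0,0,10.5,-3.3,-0.8,0.3,0.7]

```text
time: 14.68
tcp_pos: [0.6238, 0.0293, 0.1374]
eef_rot: [-3.14, -0.0, 1.693]
ft_force: [0.6, 0.1, -0.1]
opening: 0.0598
grip_force: 0.0
```

>>> send_rows:
  series: [0,0,10.5,-3.4,-0.2,0.3,0.7,0,0,0,0,0,4,0.7,0,0,0,0,0,0,0.7,0,0,0,0,0,0,0.7]

```text
time: 15.18
tcp_pos: [0.6266, -0.0033, 0.0961]
eef_rot: [-3.142, -0.0, 1.516]
ft_force: [0.0, -0.5, 0.5]
opening: 0.0598
grip_force: 0.0
```

Run:
```python
from h import *
st()
plan([([.6286,-.0027,.05],86.8,.7,25),([.6286,-.0027,.0273],86.8,.7,12)])
W=cloud(r.camera("scene"));z=W[...,2];m=(z>.07)&(z<.1)&(W[...,1]>.26)&(W[...,1]<.34)&(W[...,0]>.35)&(W[...,0]<.66)
p=W[m];print("rack jar",m.sum(),np.median(p,0))
```

```text
15.175 [ 0.6266 -0.0033  0.0961] [-3.1416 -0.0001  1.516 ] [ 0.0399 -0.4629  0.544 ] 0.05977417414316438 0.0 [-0.2137  0.2027 -0.0405  1.3276  0.0001  1.4119]
[0,0,0,0,0.1,2.3,0.7,
 0,0,0.1,0.1,0.1,2.3,0.7,
 0,0,0,-0.01,0,1.14,0.7,
 0,0,0,-0.02,-0.01,1.14,0.7]
end [ 0.6286 -0.0027  0.0273] [-179.9992   -0.0066   86.7623]
rack jar 122 [0.6043 0.2908 0.0805]
```

>>> send_rows:
  series: [0,0,0,0,0.1,2.3,0.7,0,0,0,0.1,0.1,2.3,0.7,0,0,0,0,0,1.1,0.7,0,0,0,0,0,1.2,0.7,0,0,0,0,0,0,0.7,0,0,0,0,0,0,0,0,0,0,0,0,0,0,0,0,0,0,0,0,0]

```text
time: 16.23
tcp_pos: [0.6294, -0.0029, 0.0274]
eef_rot: [3.14, 0.0, 1.515]
ft_force: [0.1, -0.0, 4.4]
opening: 0.0459
grip_force: 61.3
```

>>> send_rows:
  series: [0,0,0,0,0,0,0]

```text
time: 16.35
tcp_pos: [0.6294, -0.0029, 0.0274]
eef_rot: [3.14, 0.0, 1.515]
ft_force: [0.4, 0.7, 6.5]
opening: 0.0462
grip_force: 61.4
```

Run:
```python
from h import *
st()
p=r.observe()["tcp_pos"]
plan([([p[0],p[1],.15],86.8,0,42),([.538,.294,.13],181.5,0,60),([.538,.294,.045],181.5,0,30)])
```

```text
16.35 [ 0.6294 -0.0029  0.0274] [3.14   0.0002 1.5153] [0.3706 0.7116 6.4542] 0.046187817902085655 61.367011070251465 [-0.2121  0.2535 -0.1101  1.2056  0.0001  1.4142]
[0,0,0,0,0,-4.1,0,
 0.1,0,0,0,0,-4.1,0,
 0,0,0,0,0,-4.1,0,
 0,0,-9.5,2.9,-1.1,0.2,0,
 0,0,-9.4,3.1,-0.6,0.2,0,
 0,0,-9.5,3.1,0,0.2,0,
 0,0,-9.5,3,0.4,0.2,0,
 0,0,-9.4,3,0.9,0.2,0]
[0,0,-9.5,2.8,1.5,0.2,0,
 0,0,-9.5,2.5,1.8,0.2,0,
 0,0,-9.4,2.1,2.2,0.2,0,
 0,0,-9.5,1.8,2.6,0.2,0,
 0,0,-9.5,1.3,2.8,0.2,0,
 0,0,0,0,0,2.8,0,
 0,0,0,0,0,2.9,0,
 0,0,0,0,0,2.8,0]
end [0.5379 0.294  0.0453] [-179.9908   -0.0115 -178.4773]
```

>>> send_rows:
  series: [0,0,0,0,0,-4.1,0,0,0,0,0,0,-4.1,0,0,0,0,0,0,-4.1,0,0,0,-9.5,2.9,-1.1,0.2,0,0,0,-9.4,3.1,-0.6,0.2,0,0,0,-9.5,3.1,0,0.2,0,0,0,-9.5,3,0.4,0.2,0,0,0,-9.4,3,0.9,0.2,0]

```text
time: 17.35
tcp_pos: [0.5821, 0.1462, 0.1389]
eef_rot: [-3.141, -0.0, 2.346]
ft_force: [0.8, 1.0, -1.3]
opening: 0.0462
grip_force: 61.7
```

>>> send_rows:
  series: [0,0,-9.5,2.8,1.5,0.2,0,0,0,-9.5,2.5,1.8,0.2,0,0,0,-9.4,2.1,2.2,0.2,0,0,0,-9.5,1.8,2.6,0.2,0,0,0,-9.5,1.3,2.8,0.2,0,0,0,0,0,0,0,0,0,0,0,0,0,0,0,0]

```text
validation failed for argument at $.se...
```

>>> send_rows:
  series: [0,0,0,0,0,2.8,0,0,0,0,0,0,2.8,0,0,0,0,0,0,2.8,0,0,0,0,0,0,0,0,0,0,0,0,0,0,0]

```text
time: 17.98
tcp_pos: [0.5832, 0.1454, 0.0564]
eef_rot: [3.141, 0.001, 2.341]
ft_force: [-0.0, 0.6, -0.4]
opening: 0.0461
grip_force: 61.7
```

>>> send_rows:
  series: [0,0,0,0,0,-2.8,0,0,0,0,0,0,-2.8,0,0,0,0,0,0,-2.8,0,0,0,0,0,0,0,0]

```text
time: 18.48
tcp_pos: [0.585, 0.1454, 0.1436]
eef_rot: [3.137, 0.004, 2.341]
ft_force: [0.3, 0.1, -1.0]
opening: 0.0455
grip_force: 61.8
```

>>> send_rows:
  series: [0,0,-9.5,2.8,1.5,0.2,0,0,0,-9.5,2.5,1.8,0.2,0,0,0,-9.4,2.1,2.2,0.2,0,0,0,-9.5,1.8,2.6,0.2,0,0,0,-9.5,1.3,2.8,0.2,0,0,0,0,0,0,0,0,0,0,0,0,0,0,0]

```text
time: 19.35
tcp_pos: [0.5374, 0.2937, 0.1291]
eef_rot: [-3.141, -0.0, -3.117]
ft_force: [0.7, 0.3, -0.6]
opening: 0.0456
grip_force: 61.8
```

>>> send_rows:
  series: [0,0,0,0,0,2.8,0,0,0,0,0,0,2.8,0,0,0,0,0,0,2.6,0,0,0,0,0,0,0.8,0,0,0,0,0,0,0.3,0,0,0,0,0,0,0,0,0,0,0,0,0,0,0]

```text
time: 20.23
tcp_pos: [0.5381, 0.2943, 0.0375]
eef_rot: [3.141, 0.002, -3.115]
ft_force: [0.1, -0.1, -1.6]
opening: 0.0459
grip_force: 61.8
```

>>> send_rows:
  series: [0,0,0,0,0,0.1,0,0,0,0,0,0,0.1,0,0,0,0,0,0,0,0]

```text
time: 20.6
tcp_pos: [0.5373, 0.2941, 0.0343]
eef_rot: [3.142, -0.0, -3.115]
ft_force: [-0.4, -0.7, -1.6]
opening: 0.0463
grip_force: 61.8
```

>>> send_rows:
  series: [0,0,0,0,0,0.2,0,0,0,0,0,0,0,0,0,0,0,0,0,0,0]

```text
time: 20.98
tcp_pos: [0.5374, 0.2941, 0.0323]
eef_rot: [3.142, -0.0, -3.115]
ft_force: [0.5, 0.2, -0.8]
opening: 0.0461
grip_force: 61.8
```

>>> send_rows:
  series: [0,0,0,0,0,0.1,0,0,0,0,0,0,0,0]

```text
time: 21.22
tcp_pos: [0.5374, 0.2941, 0.0314]
eef_rot: [3.141, 0.0, -3.115]
ft_force: [0.4, 0.1, -1.0]
opening: 0.0459
grip_force: 62.1
```

>>> send_rows:
  series: [0,0,0,0,0,0.1,0,0,0,0,0,0,0,0]

```text
time: 21.48
tcp_pos: [0.5375, 0.2941, 0.0314]
eef_rot: [3.142, 0.0, -3.115]
ft_force: [-3.3, -0.4, 7.2]
opening: 0.0456
grip_force: 62.5
```

>>> send_rows:
  series: [0,0,0,0,0,0,0.72,0,0,0,0,0,0,0.72,0,0,0,0,0,-1,0.72,0,0,0,0,0,-4,0.7,0,0,0,0,0,-5,0.7,0,0,0,0,0,-1,0.7,0,0,0,0,0,0,0.7,0,0,0,0,0,0,0.7]

```text
time: 22.48
tcp_pos: [0.5366, 0.2939, 0.1388]
eef_rot: [-3.141, -0.002, -3.115]
ft_force: [0.9, -0.0, -1.0]
opening: 0.0602
grip_force: 0.0
```

Run:
```python
from h import *
st()
plan([([.6193,-.0681,.135],86.8,.7,60)])
```

```text
22.475 [0.5366 0.2939 0.1388] [-3.1411 -0.0021 -3.1151] [ 0.882  -0.0127 -0.996 ] 0.060173728260005645 0.0 [ 0.2875  0.145  -0.0264  1.4016  0.0001  0.261 ]
[0,0,9.5,-0.7,-3.6,0,0.7,
 0,0,9.4,-1.4,-3.5,0.1,0.7,
 0,0,9.5,-1.8,-3.2,0,0.7,
 -0.1,0,9.5,-2.4,-2.9,0.1,0.7,
 0,0,9.5,-2.8,-2.4,0,0.7,
 0,0,9.4,-3.2,-1.9,0,0.7,
 0,0,9.5,-3.4,-1.4,0.1,0.7,
 0,-0.1,9.5,-3.7,-0.8,0,0.7]
[0,0,9.4,-3.7,-0.2,0,0.7,
 0,0,9.5,-3.7,0.4,0.1,0.7]
end [ 0.619  -0.0686  0.1347] [-179.9714    0.0407   86.8198]
```

>>> send_rows:
  series: [0,0,9.5,-0.7,-3.6,0,0.7,0,0,9.4,-1.4,-3.5,0.1,0.7,0,0,9.5,-1.8,-3.2,0,0.7,0,0,9.5,-2.4,-2.9,0.1,0.7,0,0,9.5,-2.8,-2.4,0,0.7,0,0,9.4,-3.2,-1.9,0,0.7,0,0,9.5,-3.4,-1.4,0.1,0.7,0,0,9.5,-3.7,-0.8,0,0.7]

```text
time: 23.48
tcp_pos: [0.6028, 0.0032, 0.1355]
eef_rot: [-3.139, -0.001, 1.84]
ft_force: [0.0, -0.5, 1.0]
opening: 0.0598
grip_force: 0.0
```

>>> send_rows:
  series: [0,0,9.4,-3.7,-0.2,0,0.7,0,0,9.5,-3.7,0.4,0.1,0.65,0,0,0,0,0,0,0.65,0,0,0,0,0,0,0.65]

```text
time: 23.98
tcp_pos: [0.619, -0.0678, 0.1351]
eef_rot: [-3.14, -0.001, 1.517]
ft_force: [0.3, -0.2, -0.1]
opening: 0.0558
grip_force: 0.0
```

Run:
```python
from h import *
st()
plan([([.6193,-.0681,.05],86.8,.65,30),([.6193,-.0681,.0273],86.8,.65,12)])
W=cloud(r.camera("scene"));z=W[...,2];m=(z>.07)&(z<.1)&(W[...,1]>.26)&(W[...,1]<.34)&(W[...,0]>.35)&(W[...,0]<.57)
p=W[m];print("rack jar",m.sum(),np.median(p,0))
```

```text
23.975 [ 0.619  -0.0678  0.1351] [-3.1396 -0.0009  1.5167] [ 0.2631 -0.1547 -0.0925] 0.055762141514833816 0.0 [-0.3189  0.1788  0.0041  1.3982  0.0003  1.3059]
[0,0,0,0,0,2.8,0.65,
 -0.1,0,0.1,0,0,2.9,0.65,
 0,0,0,0,0,2.8,0.65,
 0,0,0,-0.02,0.02,1.14,0.65,
 0,0,0,-0.02,0.03,1.14,0.65]
end [ 0.6193 -0.0681  0.0273] [-179.9865   -0.0497   86.802 ]
rack jar 125 [0.5379 0.2877 0.0808]
```

>>> send_rows:
  series: [0,0,0,0,0,2.8,0.65,0,0,0,0,0,2.9,0.65,0,0,0,0,0,2.8,0.65,0,0,0,0,0,1.1,0.65,0,0,0,0,0,1.2,0.65,0,0,0,0,0,0,0.65,0,0,0,0,0,0,0,0,0,0,0,0,0,0]

```text
time: 25.02
tcp_pos: [0.6206, -0.0686, 0.0296]
eef_rot: [3.14, 0.0, 1.515]
ft_force: [-0.3, -0.4, 3.5]
opening: 0.0398
grip_force: 60.3
```

>>> send_rows:
  series: [0,0,0,0,0,0,0,0,0,0,0,0,0,0]

```text
time: 25.28
tcp_pos: [0.6206, -0.0686, 0.0295]
eef_rot: [3.14, 0.0, 1.515]
ft_force: [-0.3, 0.3, 5.3]
opening: 0.0399
grip_force: 60.4
```

Run:
```python
from h import *
st()
p=r.observe()["tcp_pos"]
plan([([p[0],p[1],.15],86.8,0,42),([.471,.2922,.13],181.5,0,60)])
```

```text
25.275 [ 0.6206 -0.0686  0.0295] [3.1397 0.0004 1.5153] [-0.2585  0.2751  5.293 ] 0.03991478454672229 60.35149177070707 [-0.3193  0.2366 -0.1256  1.2068  0.0001  1.307 ]
[0,0,0,0,0,-4,0,
 0.1,0,0,0,0,-4,0,
 0,0,0,0,0,-4,0,
 0,0,-9.5,3.5,-1.7,0.2,0,
 0,0,-9.4,3.8,-1.1,0.2,0,
 0,0,-9.5,3.8,-0.4,0.2,0,
 0,0,-9.5,3.9,0.1,0.2,0,
 0,0,-9.4,3.9,0.9,0.2,0]
[0,0,-9.5,3.6,1.4,0.2,0,
 0,0,-9.5,3.3,2,0.2,0,
 0,0,-9.4,3,2.6,0.2,0,
 0,0,-9.5,2.5,3,0.1,0,
 0,0,-9.5,2,3.3,0.2,0]
end [0.4708 0.2919 0.1304] [-179.9783    0.0049 -178.481 ]
```

>>> send_rows:
  series: [0,0,0,0,0,-4,0,0,0,0,0,0,-4,0,0,0,0,0,0,-4,0,0,0,-9.5,3.5,-1.7,0.2,0,0,0,-9.4,3.8,-1.1,0.2,0,0,0,-9.5,3.8,-0.4,0.2,0,0,0,-9.5,3.9,0.1,0.2,0,0,0,-9.4,3.9,0.9,0.2,0]

```text
time: 26.28
tcp_pos: [0.5442, 0.1135, 0.1382]
eef_rot: [-3.141, -0.0, 2.346]
ft_force: [0.4, 0.2, -1.5]
opening: 0.0402
grip_force: 60.7
```

>>> send_rows:
  series: [0,0,-9.5,3.6,1.4,0.2,0,0,0,-9.5,3.3,2,0.2,0,0,0,-9.4,3,2.6,0.2,0,0,0,-9.5,2.5,3,0.1,0,0,0,-9.5,2,3.3,0.2,0,0,0,0,0,0,0,0,0,0,0,0,0,0,0]

```text
time: 27.15
tcp_pos: [0.4701, 0.2918, 0.1292]
eef_rot: [-3.141, -0.0, -3.116]
ft_force: [-0.2, 0.3, -1.5]
opening: 0.0398
grip_force: 60.8
```

>>> send_rows:
  series: [0,0,0,0,0,2.8,0,0,0,0,0,0,2.8,0,0,0,0,0,0,2.6,0,0,0,0,0,0,0.8,0,0,0,0,0,0,0.3,0,0,0,0,0,0,0,0,0,0,0,0,0,0,0]

```text
time: 28.02
tcp_pos: [0.4709, 0.2923, 0.0374]
eef_rot: [3.141, 0.002, -3.115]
ft_force: [-0.2, 0.5, -0.5]
opening: 0.04
grip_force: 60.8
```

>>> send_rows:
  series: [0,0,0,0,0,0.1,0,0,0,0,0,0,0,0,0,0,0,0,0,0,0]

```text
time: 28.4
tcp_pos: [0.4701, 0.2921, 0.0354]
eef_rot: [3.142, 0.0, -3.115]
ft_force: [0.7, 0.0, -1.4]
opening: 0.0401
grip_force: 60.8
```

>>> send_rows:
  series: [0,0,0,0,0,0.1,0,0,0,0,0,0,0,0]

```text
time: 28.65
tcp_pos: [0.47, 0.292, 0.0342]
eef_rot: [3.142, -0.0, -3.115]
ft_force: [-0.2, -0.2, -1.5]
opening: 0.0397
grip_force: 60.8
```

>>> send_rows:
  series: [0,0,0,0,0,0.1,0,0,0,0,0,0,0,0]

```text
time: 28.9
tcp_pos: [0.4702, 0.2921, 0.0335]
eef_rot: [3.142, 0.0, -3.115]
ft_force: [-0.5, 0.2, 0.7]
opening: 0.0398
grip_force: 61.2
```

>>> send_rows:
  series: [0,0,0,0,0,0.1,0,0,0,0,0,0,0,0]

```text
time: 29.15
tcp_pos: [0.4703, 0.2921, 0.0335]
eef_rot: [3.142, 0.001, -3.115]
ft_force: [-4.8, -1.8, 9.9]
opening: 0.0402
grip_force: 61.8
```

Contact. Release, rise, and on to the last jar at (0.616, -0.133).

>>> send_rows:
  series: [0,0,0,0,0,0,0.72,0,0,0,0,0,0,0.72,0,0,0,0,0,-1,0.72,0,0,0,0,0,-4,0.7,0,0,0,0,0,-5,0.7,0,0,0,0,0,-1,0.7,0,0,0,0,0,0,0.7,0,0,0,0,0,0,0.7]

```text
time: 30.15
tcp_pos: [0.4694, 0.2918, 0.1408]
eef_rot: [-3.141, -0.002, -3.115]
ft_force: [-0.5, -0.5, -0.4]
opening: 0.0599
grip_force: 0.0
```

Run:
```python
from h import *
st()
plan([([.6165,-.1327,.135],86.8,.7,60)])
```

```text
30.15 [0.4694 0.2918 0.1408] [-3.141  -0.0021 -3.1151] [-0.5445 -0.456  -0.4109] 0.05989213559364172 0.0 [ 0.3195 -0.0351 -0.2089  1.3992  0.0001  0.293 ]
[0,0,9.5,-1.4,-4.3,0.1,0.7,
 0,0,9.4,-2,-4,0,0.7,
 0,0,9.5,-2.7,-3.6,0.1,0.7,
 -0.1,0,9.5,-3.2,-3.1,0,0.7,
 0,0,9.5,-3.7,-2.6,0.1,0.7,
 0,0,9.4,-4.1,-1.9,0,0.7,
 0,0,9.5,-4.3,-1.2,0.1,0.7,
 0,-0.1,9.5,-4.5,-0.5,0,0.7]
[0,0,9.4,-4.4,0.3,0.1,0.7,
 0,0,9.5,-4.4,1,0.1,0.7]
end [ 0.6164 -0.1325  0.1346] [-179.9718    0.0448   86.8156]
```

>>> send_rows:
  series: [0,0,9.5,-1.4,-4.3,0.1,0.7,0,0,9.4,-2,-4,0,0.7,0,0,9.5,-2.7,-3.6,0.1,0.7,0,0,9.5,-3.2,-3.1,0,0.7,0,0,9.5,-3.7,-2.6,0.1,0.7,0,0,9.4,-4.1,-1.9,0,0.7,0,0,9.5,-4.3,-1.2,0.1,0.7,0,0,9.5,-4.5,-0.5,0,0.7]

```text
time: 31.15
tcp_pos: [0.587, -0.0492, 0.1365]
eef_rot: [-3.139, -0.002, 1.84]
ft_force: [0.5, 0.5, -0.2]
opening: 0.06
grip_force: 0.0
```

>>> send_rows:
  series: [0,0,9.4,-4.4,0.3,0.1,0.7,0,0,9.5,-4.4,1,0.1,0.7,0,0,0,0,0,0,0.7,0,0,0,0,0,0,0.7]

```text
time: 31.65
tcp_pos: [0.6163, -0.1317, 0.1349]
eef_rot: [-3.139, -0.001, 1.516]
ft_force: [0.1, -0.2, -0.0]
opening: 0.0595
grip_force: 0.0
```

Run:
```python
from h import *
st()
plan([([.6165,-.1327,.05],86.8,.7,30),([.6165,-.1327,.0273],86.8,.7,12)])
W=cloud(r.camera("scene"));z=W[...,2];m=(z>.07)&(z<.1)&(W[...,1]>.26)&(W[...,1]<.34)&(W[...,0]>.35)&(W[...,0]<.505)
p=W[m];print("rack jar",m.sum(),np.median(p,0))
```

```text
31.65 [ 0.6163 -0.1317  0.1349] [-3.1393 -0.0012  1.5161] [ 0.1444 -0.2425 -0.0367] 0.05951462759281324 0.0 [-0.4177  0.2025  0.03    1.4009  0.0003  1.2077]
[0,0,0,0,0,2.8,0.7,
 -0.1,0,0,-0.1,0,2.9,0.7,
 0,-0.1,0.1,0,0,2.8,0.7,
 0,0,0,-0.01,0.02,1.13,0.7,
 0,0,0,0,0.02,1.13,0.7]
end [ 0.6165 -0.1327  0.0273] [-179.9659    0.0291   86.7687]
rack jar 126 [0.4687 0.2853 0.0846]
```

>>> send_rows:
  series: [0,0,0,0,0,2.8,0.7,0,0,0,-0.1,0,2.9,0.7,0,0,0,0,0,2.8,0.7,0,0,0,0,0,1.1,0.7,0,0,0,0,0,1.2,0.7,0,0,0,0,0,0,0.7,0,0,0,0,0,0,0,0,0,0,0,0,0,0]

```text
time: 32.7
tcp_pos: [0.6179, -0.1335, 0.0295]
eef_rot: [3.14, 0.0, 1.515]
ft_force: [-0.6, 0.3, 2.4]
opening: 0.0463
grip_force: 61.4
```

>>> send_rows:
  series: [0,0,0,0,0,0,0,0,0,0,0,0,0,0]

```text
time: 32.95
tcp_pos: [0.6179, -0.1335, 0.0295]
eef_rot: [3.14, 0.0, 1.515]
ft_force: [0.2, 0.7, 5.8]
opening: 0.0461
grip_force: 61.4
```

Run:
```python
from h import *
st()
p=r.observe()["tcp_pos"]
plan([([p[0],p[1],.15],86.8,0,42),([.404,.2903,.13],181.5,0,60)])
```

```text
32.95 [ 0.6179 -0.1335  0.0295] [3.1398 0.0005 1.5152] [0.1828 0.678  5.8334] 0.04613202091858295 61.36962890625 [-0.4194  0.2596 -0.0991  1.2104  0.0002  1.207 ]
[0,0,0,0,0,-4,0,
 0.1,0,0,0,0,-4,0,
 0,0,0,0,0,-4,0,
 0,0,-9.5,4.1,-2.4,0.2,0,
 0,0,-9.4,4.5,-1.6,0.2,0,
 0,0,-9.5,4.6,-0.9,0.2,0,
 0,0,-9.5,4.8,-0.2,0.2,0,
 0,0,-9.4,4.7,0.7,0.2,0]
[0,0,-9.5,4.5,1.4,0.2,0,
 0,0,-9.5,4.2,2.1,0.2,0,
 0,0,-9.4,3.9,2.9,0.1,0,
 0,0,-9.5,3.3,3.3,0.2,0,
 0,0,-9.5,2.7,3.9,0.2,0]
end [0.4036 0.2899 0.1303] [-179.9726   -0.0023 -178.4829]
```

>>> send_rows:
  series: [0,0,0,0,0,-4,0,0,0,0,0,0,-4,0,0,0,0,0,0,-4,0,0,0,-9.5,4.1,-2.4,0.2,0,0,0,-9.4,4.5,-1.6,0.2,0,0,0,-9.5,4.6,-0.9,0.2,0,0,0,-9.5,4.8,-0.2,0.2,0,0,0,-9.4,4.7,0.7,0.2,0]

```text
time: 33.95
tcp_pos: [0.5092, 0.0803, 0.1382]
eef_rot: [3.141, -0.0, 2.346]
ft_force: [0.6, 1.0, -0.7]
opening: 0.0455
grip_force: 61.9
```

>>> send_rows:
  series: [0,0,-9.5,4.5,1.4,0.2,0,0,0,-9.5,4.2,2.1,0.2,0,0,0,-9.4,3.9,2.9,0.1,0,0,0,-9.5,3.3,3.3,0.2,0,0,0,-9.5,2.7,3.9,0.2,0,0,0,0,0,0,0,0,0,0,0,0,0,0,0]

```text
time: 34.83
tcp_pos: [0.403, 0.29, 0.1293]
eef_rot: [-3.141, -0.0, -3.116]
ft_force: [0.3, 0.5, -0.2]
opening: 0.0459
grip_force: 61.9
```

>>> send_rows:
  series: [0,0,0,0,0,2.8,0,0,0,0,0,0,2.8,0,0,0,0,0,0,2.6,0,0,0,0,0,0,0.8,0,0,0,0,0,0,0.4,0,0,0,0,0,0,0,0,0,0,0,0,0,0.1,0,0,0,0,0,0,0,0]

```text
time: 35.83
tcp_pos: [0.4034, 0.2904, 0.0349]
eef_rot: [3.141, 0.001, -3.115]
ft_force: [0.0, -0.1, -1.2]
opening: 0.0459
grip_force: 61.9
```

>>> send_rows:
  series: [0,0,0,0,0,0.1,0,0,0,0,0,0,0,0]

```text
time: 36.08
tcp_pos: [0.4031, 0.2903, 0.0335]
eef_rot: [3.141, 0.0, -3.115]
ft_force: [0.2, 0.3, -0.9]
opening: 0.046
grip_force: 62.1
```

>>> send_rows:
  series: [0,0,0,0,0,0.1,0,0,0,0,0,0,0,0]

```text
time: 36.33
tcp_pos: [0.4032, 0.2903, 0.0335]
eef_rot: [3.141, 0.001, -3.115]
ft_force: [-4.9, -2.0, 10.3]
opening: 0.0458
grip_force: 62.9
```

>>> send_rows:
  series: [0,0,0,0,0,0,0.72,0,0,0,0,0,0,0.72,0,0,0,0,0,-1,0.72,0,0,0,0,0,-4,0.7,0,0,0,0,0,-5,0.7,0,0,0,0,0,-2,0.7,0,0,0,0,0,0,0.7,0,0,0,0,0,0,0.7]

```text
time: 37.33
tcp_pos: [0.4024, 0.2899, 0.151]
eef_rot: [-3.141, -0.002, -3.115]
ft_force: [0.0, -0.2, -0.4]
opening: 0.0603
grip_force: 0.0
```

Run:
```python
from h import *
st()
plan([([.54,-.05,.3],86.8,.5,60)])
```

```text
37.325 [0.4024 0.2899 0.151 ] [-3.1411 -0.0018 -3.1151] [ 0.0299 -0.2084 -0.3772] 0.06031349022236821 0.0 [ 0.36   -0.2148 -0.3565  1.431   0.0001  0.3335]
[0,0,9.5,-1.3,-3.4,-1.5,0.5,
 0,0,9.4,-1.8,-3.2,-1.5,0.5,
 0,0,9.5,-2.4,-2.8,-1.5,0.5,
 0,0,9.5,-2.7,-2.5,-1.5,0.5,
 -0.1,0,9.5,-3.1,-1.9,-1.5,0.5,
 0,0,9.4,-3.4,-1.4,-1.4,0.5,
 0,0,9.5,-3.6,-0.8,-1.5,0.5,
 0,0,9.5,-3.7,-0.2,-1.5,0.5]
[0,0,9.4,-3.6,0.4,-1.5,0.5,
 0,0,9.5,-3.5,1,-1.5,0.5]
end [ 0.5397 -0.0499  0.2998] [-179.963    -0.0398   86.8172]
```

>>> send_rows:
  series: [0,0,9.5,-1.3,-3.4,-1.5,0.5,0,0,9.4,-1.8,-3.2,-1.5,0.5,0,0,9.5,-2.4,-2.8,-1.5,0.5,0,0,9.5,-2.7,-2.5,-1.5,0.5,0,0,9.5,-3.1,-1.9,-1.5,0.5,0,0,9.4,-3.4,-1.4,-1.4,0.5,0,0,9.5,-3.6,-0.8,-1.5,0.5,0,0,9.5,-3.7,-0.2,-1.5,0.5]

```text
time: 38.33
tcp_pos: [0.5125, 0.0166, 0.2699]
eef_rot: [-3.139, -0.001, 1.84]
ft_force: [0.3, -0.9, 0.2]
opening: 0.0433
grip_force: 0.0
```

>>> send_rows:
  series: [0,0,9.4,-3.6,0.4,-1.5,0.5,0,0,9.5,-3.5,1,-1.5,0.5,0,0,0,0,0,0,0.5,0,0,0,0,0,0,0.5]

```text
time: 38.83
tcp_pos: [0.5396, -0.0492, 0.2998]
eef_rot: [-3.139, -0.001, 1.517]
ft_force: [0.4, -0.2, -0.5]
opening: 0.0432
grip_force: 0.0
```

Run:
```python
from h import *
st()
c=r.camera("wrist");save(c,"w4.png");W=cloud(c);z=W[...,2]
c2=r.camera("scene");save(c2,"s4.png")
B=np.array([.586,-.032]);y=np.radians(-3.2);Rb=np.array([[np.cos(y),np.sin(y)],[-np.sin(y),np.cos(y)]])
L=(W[...,:2]-B)@Rb.T
m=(abs(L[...,0])<.09)&(abs(L[...,1])<.14)&(z>.029)&(z<.06)
p=W[m];print(m.sum(),cv2.minEnclosingCircle(p[:,:2].astype(np.float32)),cv2.minAreaRect(p[:,:2].astype(np.float32)))
h=p[p[:,1]<.02];print("handle",len(h),np.median(h,0),cv2.minAreaRect(h[:,:2].astype(np.float32)),h.min(0))
a=cv2.imread("pics/w4.png");b=cv2.imread("pics/s4.png")
cv2.imwrite("pics/c4.png",np.hstack([cv2.resize(a,(400,300)),cv2.resize(b[60:300,110:430],(400,300))]))
```

```text
38.825 [ 0.5396 -0.0492  0.2998] [-3.1392 -0.001   1.5167] [ 0.4    -0.1951 -0.5195] 0.0432486345359732 0.0 [-0.3326 -0.0425  0.0731  1.689   0.0003  1.2923]
1195 ((0.539535641670227, 0.04511513561010361), 0.06687591224908829) ((0.5404804348945618, 0.04479287564754486), (0.1317162960767746, 0.06655772775411606), 87.70317077636719)
handle 460 [ 0.5349 -0.0011  0.042 ] ((0.5343190431594849, -0.000568091869354248), (0.040465157479047775, 0.01602558046579361), 86.959716796875) [ 0.5253 -0.021   0.0386]
```

View pics/c4.png

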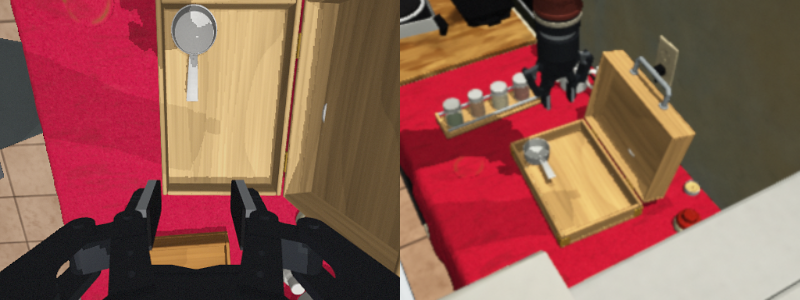

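Run:
```python
from h import *
plan([([.536,.029,.07],87,.5,50),([.536,.029,.018],87,.5,18)])
```

```text
[0,0,0,1.5,-0.1,4.6,0.5,
 0,0,0,1.6,-0.2,4.6,0.5,
 -0.1,0,0,1.5,-0.1,4.6,0.5,
 0,0,-0.1,1.6,-0.2,4.6,0.5,
 0,0,0,1.5,-0.2,4.6,0.5,
 0,0,0,0.01,0.01,1.75,0.5,
 0,0,0,0,0.02,1.74,0.5,
 0,0,0,0.01,0.01,1.75,0.5]
end [0.536 0.029 0.018] [179.9856  -0.0377  87.0321]
```

>>> send_rows:
  series: [0,0,0,1.5,-0.1,4.6,0.5,0,0,0,1.6,-0.2,4.6,0.5,0,0,0,1.5,-0.1,4.6,0.5,0,0,0,1.6,-0.2,4.6,0.5,0,0,0,1.5,-0.2,4.6,0.5,0,0,0,0,0,0,0.5,0,0,0,0,0,0,0.5]

```text
time: 39.8
tcp_pos: [0.5372, 0.0277, 0.0732]
eef_rot: [3.14, 0.0, 1.516]
ft_force: [0.9, 0.1, 0.6]
opening: 0.0425
grip_force: 0.0
```

>>> send_rows:
  series: [0,0,0,0,0,1.8,0.5,0,0,0,0,0,1.8,0.5,0,0,0,0,0,1,0.5,0,0,0,0,0,0.5,0.5,0,0,0,0,0,0,0.5]

```text
time: 40.42
tcp_pos: [0.5363, 0.0277, 0.0201]
eef_rot: [-3.141, -0.0, 1.515]
ft_force: [-0.5, 0.5, -0.2]
opening: 0.0426
grip_force: 0.0
```

>>> send_rows:
  series: [0,0,0,0,0,0,0,0,0,0,0,0,0,0,0,0,0,0,0,0,0,0,0,0,0,0,0,0]

```text
time: 40.92
tcp_pos: [0.5369, 0.0276, 0.0208]
eef_rot: [3.141, 0.0, 1.515]
ft_force: [0.3, 0.5, 2.8]
opening: 0.0122
grip_force: 58.1
```

>>> send_rows:
  series: [0,0,0,0,0,-1,0,0,0,0,0,0,-1,0,0,0,0,0,0,0,0]

```text
time: 41.3
tcp_pos: [0.5373, 0.0276, 0.0417]
eef_rot: [3.14, 0.0, 1.515]
ft_force: [0.1, -0.2, -0.3]
opening: 0.0123
grip_force: 58.0
```

Run:
```python
from h import *
st()
c=r.camera("wrist");save(c,"w5.png");W=cloud(c)
d=r.camera("scene");save(d,"s5.png")
a=c["color"][...,::-1];b=d["color"][...,::-1]
cv2.imwrite("pics/c5.png",np.hstack([cv2.resize(a[60:300,100:420],(400,300)),cv2.resize(b[120:250,190:363],(400,300))]))
```

```text
41.3 [0.5373 0.0276 0.0417] [3.1396 0.0001 1.5153] [ 0.0685 -0.1884 -0.2747] 0.012289869707259553 58.02006103142048 [-0.192  -0.0309 -0.3875  1.2122  0.0002  1.4343]
```

View pics/c5.png

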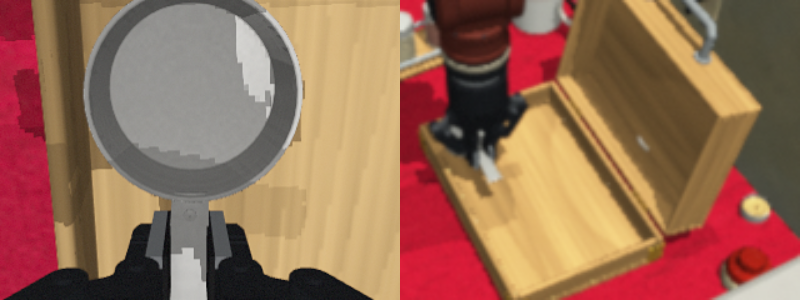

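```bash
cat > tray.py <<'E'
from h import *
st()
for n in("side","wrist","scene"):
    c=r.camera(n);W=cloud(c);z=W[...,2];save(c,n+"_t.png")
    m=(z>.026)&(z<.045)&(W[...,1]<-.22)&(W[...,1]>-.5)&(W[...,0]<.62)&(W[...,0]>.36)
    p=W[m];print(n,m.sum());
    if m.sum()>50: print(cv2.minAreaRect(p[:,:2].astype(np.float32)),np.median(p[:,2]),p.min(0),p.max(0))
    m=(z>.003)&(z<.014)&(abs(W[...,1]+.38)<.06)&(abs(W[...,0]-.5)<.06);print("floor",m.sum(),np.median(z[m]) if m.any() else 0)
E
python3 - <<'E'
from h import *
plan([([.537,.0276,.16],86.8,0,40),([.47,-.2,.26],91.8,0,55)])
E
python3 tray.py
```

```text
[0,0,0,0,0,-4,0,
 0,0,0,0,0,-4,0,
 0,0,0,0,0,-3.9,0,
 0,0,-1,-4.6,-1.1,-2,0,
 0,0,-1,-4.6,-1.1,-2,0,
 0,0,-1,-4.6,-1.3,-2,0,
 0,0,-1,-4.6,-1.3,-2,0,
 0,0,-1,-4.5,-1.4,-2.1,0]
end [ 0.4698 -0.2     0.2605] [179.9797  -0.0035  91.8221]
41.4 [0.5366 0.0277 0.0405] [ 3.1412 -0.0001  1.5153] [ 1.0203  0.2176 -0.9889] 0.01216976547652498 58.019480757939164 [-0.192  -0.03   -0.3888  1.2116  0.0001  1.4342]
side 167
((0.5408784747123718, -0.37624526023864746), (0.19596785306930542, 0.11964301019906998), 85.46456146240234) 0.03288515423652005 [ 0.4736 -0.4744  0.0262] [ 0.595  -0.2795  0.0414]
floor 203 0.006544395310592921
wrist 0
floor 0 0
scene 0
floor 0 0
```

>>> send_rows:
  series: [0,0,0,0,0,-4,0,0,0,0,0,0,-4,0,0,0,0,0,0,-3.9,0,0,0,-1,-4.6,-1.1,-2,0,0,0,-1,-4.6,-1.1,-2,0,0,0,-1,-4.6,-1.3,-2,0,0,0,-1,-4.6,-1.3,-2,0,0,0,-1,-4.5,-1.4,-2.1,0]

```text
time: 42.55
tcp_pos: [0.469, -0.2014, 0.2607]
eef_rot: [-3.142, -0.0, 1.603]
ft_force: [1.0, 0.6, 0.1]
opening: 0.0124
grip_force: 58.1
```

>>> send_rows:
  series: [0,0,0,0,0,0,0,0,0,0,0,0,0,0]

```text
time: 42.8
tcp_pos: [0.4697, -0.1998, 0.2598]
eef_rot: [-3.141, -0.001, 1.602]
ft_force: [0.5, -0.3, -1.3]
opening: 0.0122
grip_force: 58.1
```

```bash
python3 tray.py
```

```text
42.8 [ 0.4697 -0.1998  0.2598] [-3.1412 -0.0008  1.6019] [ 0.5164 -0.3149 -1.2669] 0.012153000050564848 58.14312234410153 [-0.6592 -0.1596 -0.1101  1.6212  0.0004  0.8805]
side 315
((0.49940794706344604, -0.3772205412387848), (0.18813079595565796, 0.19352634251117706), 1.824140191078186) 0.03254454805766449 [ 0.4038 -0.4758  0.0261] [ 0.5951 -0.2812  0.04  ]
floor 311 0.006462940488064728
wrist 1235
((0.49625805020332336, -0.32496964931488037), (0.18598824739456177, 0.06843027472496033), 2.176785469055176) 0.03654802427560122 [ 0.4027 -0.3559  0.0261] [ 0.5896 -0.2874  0.0397]
floor 452 0.008564540293805462
scene 0
floor 0 0
```

View pics/side_t.png

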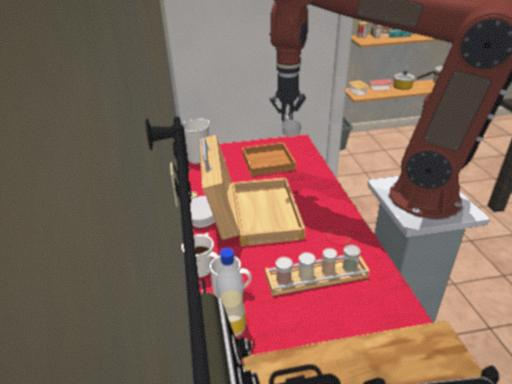

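Run:
```python
from h import *
plan([([.4987,-.3994,.14],91.9,0,50),([.4987,-.3994,.04],91.9,0,25)])
```

```text
[0,0,0,-4,0.4,2.4,0,
 0,0,0,-4.1,0.5,2.4,0,
 0,0,0,-4,0.4,2.4,0,
 0,0,0,-4,0.5,2.4,0,
 0,-0.1,0,-4,0.4,2.3,0,
 0,0,0,0,0,2,0,
 0,0,0,0,0,2,0,
 0,0,0,0,0,2,0]
[0,0,0,0,0,2,0,
 0,0,0,0,0,2,0]
end [ 0.4983 -0.399   0.0405] [-179.9569    0.0489   91.896 ]
```

>>> send_rows:
  series: [0,0,0,-4,0.4,2.4,0,0,0,0,-4.1,0.5,2.4,0,0,0,0,-4,0.4,2.4,0,0,0,0,-4,0.5,2.4,0,0,0,0,-4,0.4,2.4,0,0,0,0,0,0,0,0,0,0,0,0,0,0,0]

```text
time: 43.82
tcp_pos: [0.4985, -0.399, 0.1403]
eef_rot: [-3.141, -0.001, 1.604]
ft_force: [0.2, 0.8, -0.1]
opening: 0.0122
grip_force: 58.2
```

>>> send_rows:
  series: [0,0,0,0,0,2.5,0,0,0,0,0,0,2.5,0,0,0,0,0,0,2.5,0,0,0,0,0,0,2,0,0,0,0,0,0,1,0,0,0,0,0,0,0,0]

```text
time: 44.58
tcp_pos: [0.4981, -0.3998, 0.0352]
eef_rot: [-3.141, -0.0, 1.603]
ft_force: [0.9, -0.0, -0.5]
opening: 0.0122
grip_force: 58.2
```

>>> send_rows:
  series: [0,0,0,0,0,0.5,0,0,0,0,0,0,0.4,0,0,0,0,0,0,0,0,0,0,0,0,0,0,0]

```text
time: 45.08
tcp_pos: [0.4982, -0.4003, 0.0265]
eef_rot: [3.141, 0.0, 1.602]
ft_force: [0.3, -0.7, -0.7]
opening: 0.0122
grip_force: 58.2
```

>>> send_rows:
  series: [0,0,0,0,0,0.3,0,0,0,0,0,0,0.2,0,0,0,0,0,0,0,0,0,0,0,0,0,0,0]

```text
time: 45.58
tcp_pos: [0.4981, -0.4002, 0.0213]
eef_rot: [3.142, -0.0, 1.603]
ft_force: [0.4, -0.9, -0.2]
opening: 0.0126
grip_force: 58.2
```

>>> send_rows:
  series: [0,0,0,0,0,0.1,0,0,0,0,0,0,0,0]

```text
time: 45.82
tcp_pos: [0.4981, -0.4002, 0.0203]
eef_rot: [3.141, -0.0, 1.603]
ft_force: [0.0, 0.5, -1.1]
opening: 0.0122
grip_force: 58.2
```

>>> send_rows:
  series: [0,0,0,0,0,0.1,0,0,0,0,0,0,0,0]

```text
time: 46.08
tcp_pos: [0.4983, -0.4006, 0.0198]
eef_rot: [3.141, 0.001, 1.602]
ft_force: [0.4, -1.4, 3.3]
opening: 0.0121
grip_force: 58.4
```

>>> send_rows:
  series: [0,0,0,0,0,0,0.4,0,0,0,0,0,0,0.4,0,0,0,0,0,-1,0.4,0,0,0,0,0,-4,0.4,0,0,0,0,0,-5,0.4,0,0,0,4,0,-6,0.4,0,0,0,5,0,-3,0.4,0,0,0,0,0,0,0.4]

```text
time: 47.08
tcp_pos: [0.4969, -0.314, 0.2059]
eef_rot: [3.137, 0.004, 1.605]
ft_force: [-0.6, -0.2, -0.7]
opening: 0.0344
grip_force: 0.0
```

```bash
python3 tray.py
python3 - <<'E'
from h import *
W=cloud(r.camera("scene"));z=W[...,2]
m=(z>.27)&(z<.31)&(W[...,0]>.7)&(W[...,0]<.85)&(abs(W[...,1]+.03)<.1)
p=W[m];print(m.sum(),p.min(0),p.max(0));q=p[p[:,2]>.275];print(np.median(q,0),cv2.minAreaRect(q[:,:2].astype(np.float32)))
c=r.camera("wrist");save(c,"w6.png");a=cv2.imread("pics/w6.png");b=cv2.imread("pics/side_t.png")
cv2.imwrite("pics/c6.png",np.hstack([cv2.resize(a,(400,300)),cv2.resize(b[120:210,180:300],(400,300))]))
E
```

```text
47.075 [ 0.4969 -0.314   0.2059] [3.1373 0.0038 1.6053] [-0.5761 -0.2403 -0.7   ] 0.03435542601083124 0.0 [-0.7863  0.0551 -0.0001  1.5098  0.0006  0.75  ]
side 417
((0.5003536939620972, -0.3791337013244629), (0.18634653091430664, 0.19606611132621765), 1.961044430732727) 0.03286871787357348 [ 0.4043 -0.4792  0.0261] [ 0.5953 -0.2802  0.0423]
floor 188 0.0072571057365345415
wrist 6237
((0.49793604016304016, -0.3823923170566559), (0.18630781769752502, 0.18204374611377716), 1.921457290649414) 0.03703454449410959 [ 0.4025 -0.4745  0.026 ] [ 0.5925 -0.2885  0.043 ]
floor 7762 0.008869069697888643
scene 0
floor 0 0
33 [ 0.7635 -0.1136  0.2701] [ 0.7774 -0.0956  0.287 ]
[ 0.7697 -0.1053  0.2805] ((0.7700101733207703, -0.10384047031402588), (0.019305892288684845, 0.010775147937238216), 77.31826782226562)
```

View pics/c6.png

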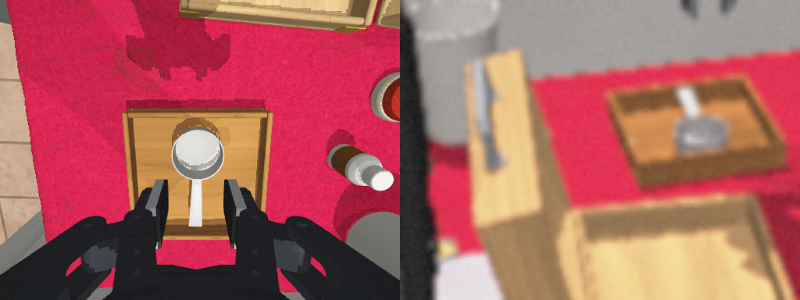

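```bash
cat > lid.py <<'E'
from h import *
y=np.radians(-3.2);d=np.array([np.cos(y),np.sin(y),0]);Z=np.array([0,0,1.])
hinge=np.array([.687,-.038,.046])
def T(t): return down(86.8)*R.from_rotvec([-t,0,0],degrees=True)
def hp(a):
    th=a+np.arctan2(36,248); return hinge+.2506*(-np.cos(th)*d+Z*np.sin(th))
def tcp(a,t,back=0): return hp(a)+(.018-back)*T(t).apply(Z)
E
python3 - <<'E'
from lid import *
print(hp(1.78),tcp(1.78,20))
plan([([.52,-.2,.38],86.8,.4,60),(tcp(1.78,20,.09),T(20),.4,55)])
E
```

```text
[ 0.7736 -0.0428  0.2811] [ 0.7797 -0.0432  0.2642]
[0,0,1.2,2.9,0.7,-4.5,0.4,
 0,0,1.3,2.9,0.7,-4.5,0.4,
 -0.1,-0.1,1.2,2.9,0.5,-4.5,0.4,
 0,0,1.3,2.9,0.6,-4.5,0.4,
 -3.3,0,0,2.9,3.7,0.5,0.4,
 -3.4,0,0,2.8,3.6,0.8,0.4,
 -3.3,0,0,2.9,3.6,0.9,0.4,
 -3.3,0,0,2.8,3.5,1.1,0.4]
[-3.3,0,0,2.9,3.4,1.4,0.4,
 -3.4,0,0,2.8,3.4,1.5,0.4]
end [ 0.7493 -0.0419  0.3493] [159.9756   0.0297  86.7694]
```

>>> send_rows:
  series: [0,0,1.2,2.9,0.7,-4.5,0.4,0,0,1.3,2.9,0.7,-4.5,0.4,0,0,1.2,2.9,0.5,-4.5,0.4,0,0,1.3,2.9,0.6,-4.5,0.4,-3.3,0,0,2.9,3.7,0.5,0.4,-3.4,0,0,2.8,3.6,0.8,0.4,-3.3,0,0,2.9,3.6,0.9,0.4,-3.3,0,0,2.8,3.5,1.1,0.4]

```text
time: 48.32
tcp_pos: [0.6744, -0.0938, 0.3595]
eef_rot: [2.909, -0.001, 1.514]
ft_force: [-0.2, 0.1, -0.4]
opening: 0.0341
grip_force: 0.0
```

>>> send_rows:
  series: [-3.3,0,0,2.9,3.4,1.4,0.4,-3.4,0,0,2.8,3.4,1.5,0.4,0,0,0,0,0,0,0.4,0,0,0,0,0,0,0.4]

```text
time: 48.82
tcp_pos: [0.749, -0.0419, 0.3494]
eef_rot: [2.795, -0.0, 1.515]
ft_force: [-0.3, -0.2, 0.4]
opening: 0.0343
grip_force: 0.0
```

Run:
```python
from lid import *
st()
c=r.camera("wrist");save(c,"w7.png");W=cloud(c);z=W[...,2]
m=(z>.275)&(z<.3)&(W[...,0]>.74)&(W[...,0]<.82)&(W[...,1]>-.03)&(W[...,1]<.02)
p=W[m];print(m.sum(),np.median(p,0),p.min(0),p.max(0))
plan([(tcp(1.78,20,.03),T(20),.4,30),(tcp(1.78,20),T(20),.4,15)])
```

```text
48.825 [ 0.749  -0.0419  0.3494] [ 2.7946 -0.0001  1.5146] [-0.2804 -0.165   0.3598] 0.03427157647602958 0.0 [-0.2575  0.1558  0.3222  1.3968  0.0681  1.3812]
1390 [ 0.7734 -0.0037  0.2867] [ 0.7679 -0.03    0.2752] [0.7817 0.0199 0.2899]
[0,0,0,0,0,2,0.4,
 -0.1,0,0,0,0,2.1,0.4,
 0,0,0,0.1,0,2,0.4,
 0,0,0,-0.01,-0.02,1,0.4,
 0,0,0,-0.01,-0.01,1.01,0.4,
 0,0,0,-0.01,-0.02,1,0.4]
end [ 0.7797 -0.0432  0.2642] [159.9762  -0.0001  86.7544]
```

View pics/w7.png

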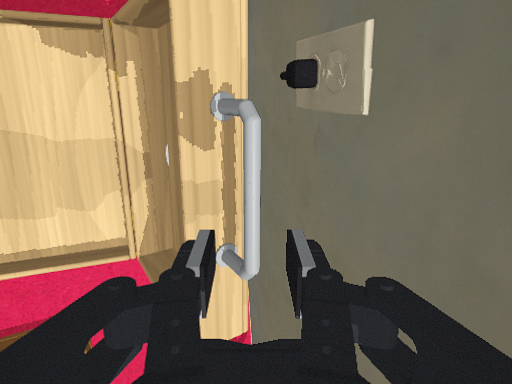

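>>> send_rows:
  series: [0,0,0,0,0,2,0.4,0,0,0,0,0,2,0.4,0,0,0,0,0,2,0.4,0,0,0,0,0,1,0.4,0,0,0,0,0,1,0.4,0,0,0,0,0,0.8,0.4,0,0,0,0,0,0,0.4]

```text
time: 49.75
tcp_pos: [0.7794, -0.0426, 0.2672]
eef_rot: [2.793, -0.0, 1.515]
ft_force: [0.2, 0.4, -0.3]
opening: 0.0342
grip_force: 0.0
```

>>> send_rows:
  series: [0,0,0,0,0,0,0,0,0,0,0,0,0,0,0,0,0,0,0,0,0,0,0,0,0,0,0,0]

```text
time: 50.25
tcp_pos: [0.7792, -0.0427, 0.2686]
eef_rot: [2.792, 0.0, 1.515]
ft_force: [-6.6, -0.1, 3.3]
opening: 0.01
grip_force: 58.6
```

Run:
```python
from lid import *
st();o=r.observe();p=np.array(o["tcp_pos"])
# re-anchor offset: planned vs measured at 1.78
off=p-tcp(1.78,20);print("off",off)
A=list(np.arange(1.68,.29,-.1))+list(np.arange(.24,-.001,-.06))
T_=[]
for a in A:
    t=20*min(1,max(0,(a-.7)/1.0)); T_.append((tcp(a,t)+off*max(0,(a-1)/.8),T(t),0,61))
plan(T_)
```

```text
50.25 [ 0.7792 -0.0427  0.2686] [2.7922 0.0001 1.5152] [-6.5845 -0.1453  3.2892] 0.009983474134399291 58.589043617248535 [-0.2473  0.2031  0.2254  1.2496  0.0652  1.3903]
off [-0.0005  0.0005  0.0044]
[0.4,0,0,0,-2,-1.5,0,
 2,0,0,0,-2.2,-1.2,0,
 2,0,0,0,-2.4,-0.9,0,
 2,0,0,0,-2.5,-0.7,0,
 2,0,0,0,-2.5,-0.3,0,
 2,0,0,0,-2.6,0.1,0,
 2,0,0,0,-2.6,0.3,0,
 2,0,0,0,-2.4,0.7,0]
[2,0,0,0,-2.4,1,0,
 2,0,0,0,-2.2,1.3,0,
 1.6,0,0,0,-2,1.5,0,
 0,0,0,0,-1.8,1.8,0,
 0,0,0,0,-1.6,2,0,
 0,0,0,0,-1.3,2.1,0,
 0,0,0,0,-1.6,3.1,0,
 0,0,0,0,-0.5,1.4,0]
[0,0,0,0,-0.4,1.5,0,
 0,0,0,0,-0.4,1.4,0,
 0,0,0,0,-0.2,1.5,0]
end [ 0.4396 -0.0238  0.0643] [179.9839   0.0069  86.8145]
```

>>> send_rows:
  series: [0.4,0,0,0,-2,-1.5,0,2,0,0,0,-2.2,-1.2,0,2,0,0,0,-2.4,-0.9,0,2,0,0,0,-2.5,-0.7,0]

```text
time: 50.75
tcp_pos: [0.6809, -0.0371, 0.2848]
eef_rot: [2.897, 0.001, 1.516]
ft_force: [2.6, 1.0, 6.8]
opening: 0.0096
grip_force: 62.5
```

>>> send_rows:
  series: [2,0,0,0,-2.5,-0.3,0,2,0,0,0,-2.6,0.1,0,2,0,0,0,-2.6,0.3,0,2,0,0,0,-2.4,0.7,0]

```text
time: 51.25
tcp_pos: [0.5816, -0.0314, 0.2569]
eef_rot: [3.039, 0.0, 1.516]
ft_force: [-2.9, 2.3, 11.3]
opening: 0.0099
grip_force: 68.0
```

>>> send_rows:
  series: [0,0,0,0,0,0,0,0,0,0,0,0,0,0]

```text
time: 51.5
tcp_pos: [0.5819, -0.0315, 0.257]
eef_rot: [3.039, 0.0, 1.516]
ft_force: [-5.9, 3.3, 14.9]
opening: 0.0095
grip_force: 68.6
```

```bash
cat > fit.py <<'E'
from lid import *
o=r.observe();p=np.array(o["tcp_pos"]);Q=R.from_euler('xyz',o["eef_rot"]);t=180-np.degrees(o["eef_rot"][0])%360
b=p-.0206*Q.apply(Z)-hinge;print("bar",b+hinge,"radius",np.hypot(b@d,b[2]),"lid",np.arctan2(b[2],-b@d)-np.arctan2(36,248),"tilt",t,"F",o["ft_force"])
E
python3 fit.py
```

```text
bar [ 0.5798 -0.0313  0.2775] radius 0.2551668261518882 lid 0.9923863295193505 tilt 5.867204741207161 F [-5.891   3.3336 14.9403]
```

Run:
```python
from lid import *
p=np.array(r.observe()["tcp_pos"]);off=p-tcp(.99,5.87);print(off)
T_=[]
for a in [.9,.8,.7,.6,.5,.42,.34,.27,.2,.14,.08,.03,0]:
    f=a/.99;t=5.87*f; T_.append((tcp(a,t)+off*f+np.array([0,0,.002])*(1-f),T(t),0,61))
plan(T_)
```

```text
[-0.0011  0.0007  0.0018]
[0.5,0,0,0,-2.1,0.8,0,
 0.6,0,0,0,-2.2,1.2,0,
 0.6,0,0,0,-2.1,1.4,0,
 0.6,0,0,0,-1.9,1.6,0,
 0.6,0,0,0,-1.8,1.8,0,
 0.5,0,0,0,-1.2,1.6,0,
 0.5,0,0,0,-1.1,1.7,0,
 0.4,0,0,0,-0.8,1.6,0]
[0.4,0,0,0,-0.7,1.6,0,
 0.3,0,0,0,-0.5,1.4,0,
 0.4,0,0,0,-0.4,1.4,0,
 0.3,0,0,-0.1,-0.2,1.3,0,
 0.2,0,0,0,-0.2,0.7,0]
end [ 0.4391 -0.0246  0.0661] [-179.9672    0.007    86.8411]
```

>>> send_rows:
  series: [0.5,0,0,0,-2.1,0.8,0,0.6,0,0,0,-2.2,1.2,0,0.6,0,0,0,-2.1,1.4,0,0.6,0,0,0,-1.9,1.6,0,0.6,0,0,0,-1.8,1.8,0,0.5,0,0,0,-1.2,1.6,0]

```text
time: 52.25
tcp_pos: [0.4751, -0.0256, 0.1612]
eef_rot: [3.101, -0.001, 1.515]
ft_force: [7.2, 1.3, -5.6]
opening: 0.0097
grip_force: 66.3
```

>>> send_rows:
  series: [0.5,0,0,0,-1.1,1.7,0,0.4,0,0,0,-0.8,1.6,0,0.4,0,0,0,-0.7,1.6,0,0,0,0,0,0,0,0]

```text
time: 52.75
tcp_pos: [0.4509, -0.0242, 0.1109]
eef_rot: [3.124, -0.001, 1.515]
ft_force: [7.2, 3.0, -2.6]
opening: 0.0097
grip_force: 64.8
```

```bash
python3 fit.py
python3 - <<'E'
from h import *
st()
E
```

```text
bar [ 0.4505 -0.0242  0.1315] radius 0.25182193182280177 lid 0.20208306422552458 tilt 1.0294422401528323 F [ 7.2027  2.991  -2.5984]
52.75 [ 0.4509 -0.0242  0.1109] [ 3.1236 -0.0009  1.5155] [ 7.2027  2.991  -2.5984] 0.009717322494740863 64.7908079624176 [-0.349  -0.3797 -0.5648  1.3687  0.006   1.2771]
```

Very good. Finish slowly.

>>> send_rows:
  series: [0.2,0,0,0,-0.3,0.9,0,0.2,0,0,0,-0.3,0.9,0,0.2,0,0,0,-0.2,0.8,0,0.2,0,0,0,-0.2,0.8,0,0.1,0,0,0,-0.1,0.5,0,0,0,0,0,0,0,0]

```text
time: 53.5
tcp_pos: [0.4411, -0.0236, 0.0727]
eef_rot: [3.138, -0.001, 1.516]
ft_force: [8.4, 3.8, -2.0]
opening: 0.0095
grip_force: 63.0
```

>>> send_rows:
  series: [0,0,0,0,0,0.3,0,0,0,0,0,0,0,0]

```text
time: 53.75
tcp_pos: [0.4407, -0.0236, 0.0697]
eef_rot: [3.139, -0.001, 1.516]
ft_force: [5.7, 3.1, -1.4]
opening: 0.0093
grip_force: 63.1
```

```bash
python3 fit.py
```

```text
bar [ 0.4406 -0.0236  0.0903] radius 0.2507425309695505 lid 0.033463964223701514 tilt 0.16284211888731193 F [ 5.7086  3.1196 -1.4233]
```

>>> send_rows:
  series: [0,0,0,0,0,0.3,0,0,0,0,0,0,0,0]

```text
time: 54.0
tcp_pos: [0.4407, -0.0236, 0.0689]
eef_rot: [3.139, -0.0, 1.516]
ft_force: [-5.1, 5.5, 19.9]
opening: 0.0097
grip_force: 65.4
```

>>> send_rows:
  series: [0,0,0,0,0,0.2,0,0,0,0,0,0,0,0]

```text
time: 54.25
tcp_pos: [0.4408, -0.0237, 0.0687]
eef_rot: [3.138, 0.0, 1.516]
ft_force: [-14.8, 9.3, 38.8]
opening: 0.0091
grip_force: 67.6
```

>>> send_rows:
  series: [0,0,0,0,0,0.2,0,0,0,0,0,0,0,0]

```text
time: 54.5
tcp_pos: [0.4406, -0.0239, 0.0681]
eef_rot: [3.138, 0.001, 1.516]
ft_force: [-20.4, 9.3, 52.8]
opening: 0.0096
grip_force: 70.1
```

>>> send_rows:
  series: [0,0,0,0,0,-0.4,0,0,0,0,0,0,0,0,0,0,0,0,0,0,0.35,0,0,0,0,0,0,0.35,0,0,0,0,0,-1,0.35,0,0,0,0,0,-4,0.35,0,0,0,0,0,-5,0.35,0,0,0,0,0,-6,0.35]

```text
time: 55.5
tcp_pos: [0.4389, -0.0237, 0.2279]
eef_rot: [-3.141, -0.0, 1.515]
ft_force: [0.5, -0.0, 0.1]
opening: 0.0302
grip_force: 0.0
```

>>> send_rows:
  series: [0,0,0,0,0,-6,0.35,0,0,0,0,0,-4,0.35,0,0,0,0,0,0,0.35,0,0,0,0,0,0,0.35]

```text
time: 56.0
tcp_pos: [0.4394, -0.0239, 0.3261]
eef_rot: [-3.141, -0.0, 1.515]
ft_force: [-0.6, -0.4, -0.9]
opening: 0.0298
grip_force: 0.0
```

Run:
```python
from h import *
st()
c=r.camera("scene");W=cloud(c);z=W[...,2];d=r.camera("side");V=cloud(d)
m=(z>.09)&(z<.125)&(W[...,0]>.5)&(W[...,0]<.7)&(W[...,1]>-.18)&(W[...,1]<.1);p=W[m]
A=np.c_[p[:,:2]-[.586,-.032],np.ones(len(p))];print("lid plane",np.linalg.lstsq(A,p[:,2],rcond=None)[0])
z=V[...,2];m=(z>.05)&(z<.1)&(V[...,1]>.25)&(V[...,1]<.34)&(V[...,0]>.35)&(V[...,0]<.65);p=V[m];print("rack",m.sum(),p.max(0))
a=c["color"][...,::-1];b=d["color"][...,::-1]
cv2.imwrite("pics/c8.png",np.hstack([cv2.resize(a[80:280,90:356],(400,300)),cv2.resize(b[110:310,160:426],(400,300))]))
```

```text
56.0 [ 0.4394 -0.0239  0.3261] [-3.1411 -0.0001  1.5152] [-0.6314 -0.376  -0.8639] 0.02984527150883783 0.0 [-0.3532 -0.3324 -0.134   1.7697 -0.      1.2732]
lid plane [0.     0.001  0.1067]
rack 1066 [0.6263 0.3256 0.0882]
```

View pics/c8.png

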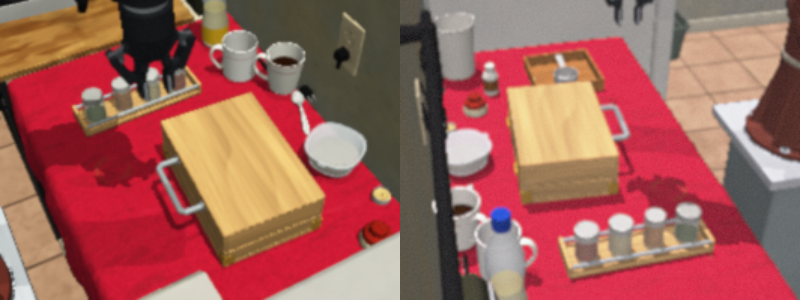

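The lid is shut and level, four jars stand upright in the rack, and the cup lies in the tray.

```bash
python3 -c "
from plant import r
print(r.hand_in())"
```

```text
the job is handed in; nothing more can be done
None
```

I handed the job in at 56 s. The box is empty with its lid lowered shut, all four jars stand upright in the rack, and the large cup lies right way up in the tray; the small cup was not in this run.

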